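# Set up a blow-down evaporation run

### The job

Set up the evaporator for a run: shut every gas toggle that was left open, swing the nozzle arm well clear to the back, lift the cover plate straight up off its pins and lay it flat in the white tray, and stand each pink dish from the front of the bench upright in a well of its own, fully down. Swing the arm back home against its stop over the wells and then open the gas toggle of each well that holds a dish, leaving those of the empty wells shut. Gas must never be open while the arm is swung off the wells, and the red heater toggle must stay on throughout.

Things in the scene. Friction and masses are not known exactly. Their poses are not given: they have to be found in the camera images.
- station: evaporator, fixed: white chassis with an aluminium block (84 x 324 mm, top 38 mm over the bench) with 4 wells, a grey switch console on the near side, a post at its left end. Origin on the bench under the block's middle; y along the wells to the left, x away from the robot, z up; turned up to 0.15 rad. Pins 8 mm thick at y = +-148 mm end 71 mm over the bench; post and hub (y = +178 mm) end at 160 mm.
- cover: steel cover plate 80 x 320 x 6 mm, about 0.35 kg, lying on the block with the two pins through its 10 mm holes: comes off straight up, kept level, by 35 mm or more. Origin at the middle of its underside, z up, y along its length. Black bow handle over its middle: a 10 mm bar, 90 mm long along y, axis 40 mm above the underside.
- enamel_tray: white enamel tray 360 x 447 mm, fixed; origin on the bench under its centre, axes as the world's. Floor 3 mm, rim 34 mm over the bench, 336 x 423 mm inside. A tube rack stands in its far half (x > 0 in the tray's frame); its near half, 160 mm deep, is free.
- dish1: low glass dish with straight walls and a pink sample, 50 mm across (51 mm at the rim), 42 mm tall, about 80 g; origin in the middle of its underside, z up. Two or three of the four dishes are there in a run, upright on the bare bench in front of the tray.
- dish2: low glass dish with straight walls and a pink sample, 50 mm across (51 mm at the rim), 42 mm tall, about 80 g; origin in the middle of its underside, z up. Two or three of the four dishes are there in a run, upright on the bare bench in front of the tray.
- dish3: low glass dish with straight walls and a pink sample, 50 mm across (51 mm at the rim), 42 mm tall, about 80 g; origin in the middle of its underside, z up. Two or three of the four dishes are there in a run, upright on the bare bench in front of the tray.
- dish4: low glass dish with straight walls and a pink sample, 50 mm across (51 mm at the rim), 42 mm tall, about 80 g; origin in the middle of its underside, z up. Two or three of the four dishes are there in a run, upright on the bare bench in front of the tray.
- well1 (a point): centre of the floor of well 1 (well 1 is leftmost, next to the post, well 4 rightmost; 62 mm apart); round, 56 mm wide, 12 mm deep, floor 26 mm above the bench
- well2 (a point): centre of the floor of well 2 (well 1 is leftmost, next to the post, well 4 rightmost; 62 mm apart); round, 56 mm wide, 12 mm deep, floor 26 mm above the bench
- well3 (a point): centre of the floor of well 3 (well 1 is leftmost, next to the post, well 4 rightmost; 62 mm apart); round, 56 mm wide, 12 mm deep, floor 26 mm above the bench
- well4 (a point): centre of the floor of well 4 (well 1 is leftmost, next to the post, well 4 rightmost; 62 mm apart); round, 56 mm wide, 12 mm deep, floor 26 mm above the bench
- nozzle_arm (a joint): angle of the nozzle arm about the post, rad: 0 = home at its stop, one nozzle over each well; grows as the free end swings away from the robot, to a stop at 1.75. Stays where it is left (about 1 N at the knob moves it). Bar 24 mm wide, 294 mm long, 124 to 144 mm over the bench; nozzles end 94 mm over the bench. Starts near home.
- swing_knob (a point): grip point of the black round knob, 20 mm thick and 38 mm tall, that stands on the arm 124 mm from the post axis; the point lies 165 mm above the bench, 17 mm below the knob's top; it moves with the arm
- swing_axis (a point): point on the vertical axis about which the arm swings, at the knob's height
- gas1 (a joint): toggle of the gas line of well 1, rad: -0.42 = shut, leaning towards the robot (station -x); +0.42 = open, leaning away (station +x). Snaps over past the middle, under 1 N at the tip. Some were left open.
- gas2 (a joint): toggle of the gas line of well 2, rad: -0.42 = shut, leaning towards the robot (station -x); +0.42 = open, leaning away (station +x). Snaps over past the middle, under 1 N at the tip. Some were left open.
- gas3 (a joint): toggle of the gas line of well 3, rad: -0.42 = shut, leaning towards the robot (station -x); +0.42 = open, leaning away (station +x). Snaps over past the middle, under 1 N at the tip. Some were left open.
- gas4 (a joint): toggle of the gas line of well 4, rad: -0.42 = shut, leaning towards the robot (station -x); +0.42 = open, leaning away (station +x). Snaps over past the middle, under 1 N at the tip. Some were left open.
- heater (a joint): red toggle at the right end of the row, next to that of gas line 4: the block's heater; +0.42 = on, leaning away from the robot. It is on at the start. Same lever as the gas toggles, its pivot 30 mm right of (station -y from) that of gas 4.
- gas1_pivot (a point): fixed pivot of gas toggle 1, 52 mm above the bench on top of the console (1 leftmost, same order as the wells; pivots 30 mm apart); the lever is 34 mm long, 9 to 10 mm thick at the tip
- gas2_pivot (a point): fixed pivot of gas toggle 2, 52 mm above the bench on top of the console (1 leftmost, same order as the wells; pivots 30 mm apart); the lever is 34 mm long, 9 to 10 mm thick at the tip
- gas3_pivot (a point): fixed pivot of gas toggle 3, 52 mm above the bench on top of the console (1 leftmost, same order as the wells; pivots 30 mm apart); the lever is 34 mm long, 9 to 10 mm thick at the tip
- gas4_pivot (a point): fixed pivot of gas toggle 4, 52 mm above the bench on top of the console (1 leftmost, same order as the wells; pivots 30 mm apart); the lever is 34 mm long, 9 to 10 mm thick at the tip
Mind the look-alikes: they are no part of the job. What is shaped like the dish1 but green is not meant. Leave any purple look-alike of the dish3 alone.

How it is judged:
By the outcome, as a careful person would: the job done as asked, in the order asked, and still so for the second after the job is handed in, with the robot touching nothing.
Of dish1, dish2, dish3, dish4 only 2 to 3 are there at a start; the rules pass over those that are not, and their reading is None.
At some moment in a run one of dish1, dish2, dish3, dish4 may be knocked a few centimetres aside while the robot is not near it.
Once in a run the grip may slacken for a moment while it holds something.
It also fails if it takes over 210 s, if anything falls off the work surface, if the arm or the gripper's body presses on something with over 40 N, if the wrist force passes 120 N, or if a joint passes its speed limit or range.

### The arm

A 7-joint arm with a two-finger parallel gripper is mounted at the origin on a cart in front of the work surface, level with it; the furniture and walls round the work are solid. World frame = base frame: x ahead of the robot, y to its left, z up, the work surface at z = 0. Lengths are in mm, angles in rad, forces in N, time in s.
With the tool pointing down it reaches from about 425 to 825 mm from the base axis. Payload 3.6 kg.
Tool frame: the origin (TCP) lies midway between the tips of the shut fingers; the grasp point (between the pads) lies 19 mm behind it (bot.pinch_z is the distance from the TCP to the grasp point, in mm); z points along the fingers, y is the line along which they close (so a half turn about z gives the same grasp; the last joint's range is limited). The gripper opens to 93 mm and grips with 3 to 60 N. Pads are 15 mm wide; open, the fingers measure 128 mm over their backs; the gripper's body (75 mm by 188 mm) begins 65 mm behind the grasp point.
Start: joints at [1.274, 0.615, -0.013, 1.423, 0.008, 1.103, -0.04], TCP at [173.263, -626.452, 218.64] pointing down, gripper open.
Joint ranges: [-3.12, 3.12], [-0.3, 2.06], [-1.34, 1.32], [0.26, 2.42], [-1.36, 4.5], [0.01, 1.98], [-2.84, 2.84]. Speed limits (rad/s): [2.79, 2.79, 3.14, 3.14, 3.14, 3.14, 3.14].

### API

Orientations are given as a unit quaternion [w, x, y, z].
In Python, from bench import bot gives the robot as it stands.
- The arm moves only by the shell command python3 -m pendant 'ROWS' [OPENING]. ROWS is JSON, a list of rows, each an object of numbers: "tx", "ty", "tz": the shift along the tool's x, y, z as a fraction of full scale; "wx", "wy", "wz": the turn, a rotation vector about the tool's x, y, z as a fraction of full scale. A call has 1 to 12 rows; each row is the pose to reach, as a shift and turn from the pose commanded when the call began, along the tool's axes at that moment; what a row does not reach only later rows make up. Full scale, the value 1, is 15 cm for a shift and 30 degrees for a turn. A row lasts 1/8 s, in which the tool goes at most 62.5 mm and 10.7 degrees, less where a joint would pass 70% of its speed; a pose out of reach is approached as far as the arm can. A call with a number of a shift or a turn outside -1 to 1 is refused whole. A call with a gripper value outside its range is refused whole. OPENING is the opening, from -1 (shut) to 1 (fully open), set as the call begins (- or left out, the last holds). The fingers move at their own pace and stop on an object; the grip force is fixed at half the most. Time passes only in rows, so rows that repeat a pose let the fingers close. It gives the time, the measured TCP pose, the force, the opening and the grip force at its end, in the units of the state.
- bot.read_state(): the state, without advancing time (a new reading comes with each control period).
- bot.get_image(name): name is "scene" or "top" or "wrist"; returns a dict with "frame" (384x512x3 uint8, red, green, blue), "intrinsics" (3x3 intrinsics, pixels), "k1" (the pictures are not rectified: a ray, as slopes to the right and down, at radius r is drawn at 1 + k1 r^2 times it, then the intrinsics apply), "rvec" (rotation vector, rad) and "tvec" (3), from world to camera coordinates, as OpenCV has them. Camera axes: x right, y down, z forward; pixel columns grow to the right and rows downward; lengths in mm; the calibration is good to about 2 mm. A picture is of the moment at which its call begins. There is no depth.
- bot.close_job(): hands the job in; it is judged then, once.
The state is a dict: "t": time; "joints": joint angles; "qvel": joint speeds; "tau": joint torques, N m; "ee_pos": TCP position; "orientation": TCP orientation; "ft_force": force on the tool from outside, world axes, zero at the start; "torque": the same for the moment, N m; "grip_width": finger opening in mm; "grasp_force": force on a finger pad.
Only numpy, scipy, OpenCV 4.12 (cv2) and the standard library are available. Lean on these libraries where they do the work, as an engineer would, in place of code of your own. Each camera call takes 0.05 s, during which the arm holds its last target. There are 200 camera calls.

## Working session

There is one attempt and no reset: what is moved stays moved. The work goes in short steps, Python scripts to look and compute and a shell command to move; the robot and the scene stay as the last step left them, time stands still between calls to the robot, and variables do not carry over. Pictures are saved under pics/ and viewed, at most 14 in all, crops included, and the job is handed in when it is done.

```bash
mkdir -p pics; ls; cat > h.py <<'E'
import numpy as np, cv2, json
from bench import bot
from scipy.spatial.transform import Rotation as R
def cam(name):
    d=bot.get_image(name); d['R']=cv2.Rodrigues(np.array(d['rvec'],float))[0]; d['t']=np.array(d['tvec'],float).ravel(); d['K']=np.array(d['intrinsics'],float); return d
def ray(d,uv):
    K=d['K']; uv=np.atleast_2d(np.array(uv,float))
    p=cv2.undistortPoints(uv.reshape(-1,1,2),K,np.array([d['k1'],0,0,0,0],float)).reshape(-1,2)
    v=np.c_[p,np.ones(len(p))]@d['R']; return -d['R'].T@d['t'],v
def onz(d,uv,z):
    c,v=ray(d,uv); return c+v*((z-c[2])/v[:,2])[:,None]
def proj(d,X):
    return cv2.projectPoints(np.atleast_2d(np.array(X,float)),d['R'],d['t'],d['K'],np.array([d['k1'],0,0,0,0],float))[0].reshape(-1,2)
def save(d,fn,box=None,s=1):
    f=d['frame'][...,::-1]
    if box: f=f[box[1]:box[3],box[0]:box[2]]
    cv2.imwrite('pics/'+fn,cv2.resize(f,None,fx=s,fy=s,interpolation=cv2.INTER_CUBIC))
def delta(target,yaw=None):
    "rows values: shift to world target TCP, and turn so the tool y axis... yaw=desired tool-y heading"
    s=bot.read_state(); q=s['orientation']; r=R.from_quat([q[1],q[2],q[3],q[0]]); M=r.as_matrix()
    sh=M.T@(np.array(target)-np.array(s['ee_pos']))/150
    out=[sh.round(3)]
    if yaw is not None:
        for y in (yaw,yaw+np.pi):
            Y=np.array([np.cos(y),np.sin(y),0]);Z=np.array([0,0,-1.]);T=np.c_[np.cross(Y,Z),Y,Z]
            out.append((R.from_matrix(M.T@T).as_rotvec()/np.radians(30)).round(3))
    return out
E
python3 - <<'E'
from h import *
for n in ('scene','top','wrist'):
    d=cam(n); save(d,n+'0.png',s=1.5); c,v=ray(d,[[256,192]]); print(n,c.round(),v.round(2))
    np.savez('pics/'+n+'.npz',f=d['frame'])
print(bot.read_state(), bot.pinch_z)
E
```

```text
pics
scene [-270.  972.  857.] [[ 0.58 -0.65 -0.5 ]]
top [ 372.   34. 1880.] [[ 0.1   0.02 -0.99]]
wrist [ 245. -605.  385.] [[-0.26 -0.06 -0.96]]
{'t': 0.15, 'joints': array([ 1.27454143,  0.61570388, -0.0125999 ,  1.42450101,  0.00812158,
        1.1034063 , -0.04037468]), 'qvel': array([-0.00014806, -0.00151722, -0.0006887 , -0.00586943,  0.00039084,
       -0.00021168,  0.00032116]), 'tau': array([-1.26999432e-03, -4.59349358e+01,  2.08971631e-01, -1.65942889e+01,
       -6.09785970e-02,  1.81162421e-02,  1.63959521e-04]), 'ee_pos': array([ 173.06269181, -625.91848929,  217.75279919]), 'orientation': array([-9.71681490e-04,  9.90911606e-01,  1.34511045e-01, -1.55111711e-04]), 'ft_force': array([0.4354541 , 0.52869907, 0.40672092]), 'torque': array([ 0.05939553, -0.03382921,  0.00818722]), 'grasp_force': 0.0, 'grip_width': 92.80258158066243} 18.8
```

View pics/scene0.png

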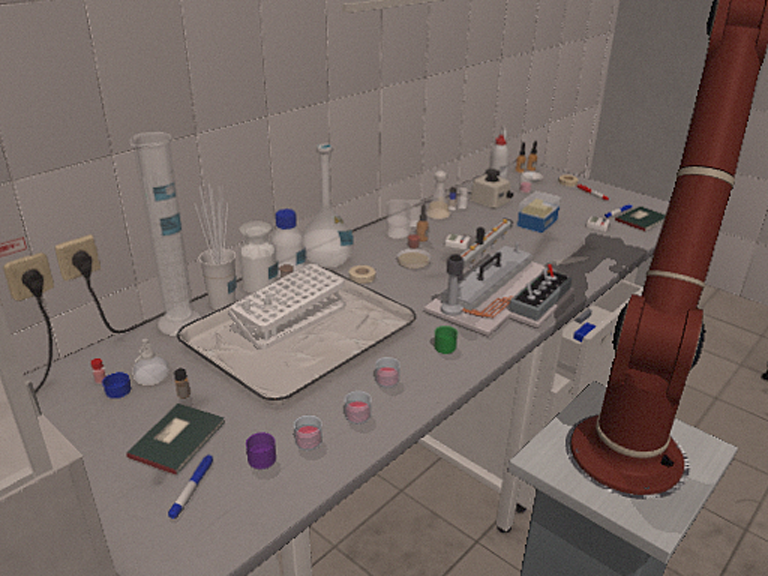

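View pics/top0.png

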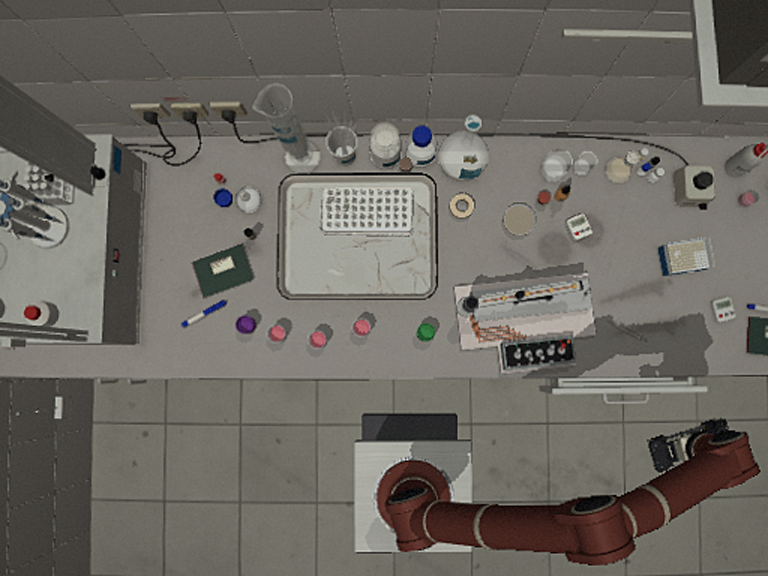

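```bash
python3 - <<'E'
from h import *
d=cam('top'); save(d,'c1.png',(298,175,402,253),7)
print(d['K'],d['k1'])
hsv=cv2.cvtColor(d['frame'],cv2.COLOR_RGB2HSV)
for nm,lo,hi in (('pink',(165,60,60),(180,255,255)),('pink2',(0,60,60),(5,255,255)),('green',(50,80,30),(80,255,255)),('purple',(125,80,30),(155,255,255))):
    m=cv2.inRange(hsv,lo,hi); n,l,st,c=cv2.connectedComponentsWithStats(m)
    for i in range(1,n):
        if st[i,4]>20: print(nm,st[i,4],c[i].round(1),onz(d,c[i],20).round(0))
E
```

```text
[[453.93446668   0.         264.64872741]
 [  0.         453.93446668 189.29034892]
 [  0.           0.           1.        ]] -0.09557845484608604
pink 55 [497.7 132.2] [[ 821. -961.   20.]]
pink 90 [240.7 218. ] [[461. 140.  20.]]
pink 88 [184.4 222.1] [[445. 372.  20.]]
pink 87 [211.3 226. ] [[428. 260.  20.]]
pink2 50 [506.5  99.4] [[  968. -1013.    20.]]
pink2 36 [145.5 117.9] [[886. 545.  20.]]
pink2 51 [362.4 131.4] [[ 822. -371.   20.]]
pink2 69 [ 20.4 207.9] [[ 504. 1077.   20.]]
pink2 1119 [474.5 318. ] [[  43. -819.   20.]]
pink2 927 [269.7 337.7] [[-21.  23.  20.]]
pink2 44 [296.4 328.9] [[ 13. -84.  20.]]
pink2 325 [431.9 343.7] [[ -56. -636.   20.]]
pink2 1538 [374.1 355.6] [[ -98. -398.   20.]]
pink2 49 [418.6 348.8] [[ -75. -581.   20.]]
pink2 388 [300.7 353.5] [[ -85. -101.   20.]]
pink2 198 [402.9 370.9] [[-162. -515.   20.]]
green 117 [283.5 221.2] [[447. -36.  20.]]
purple 119 [163.3 215.9] [[470. 459.  20.]]
```

View pics/c1.png

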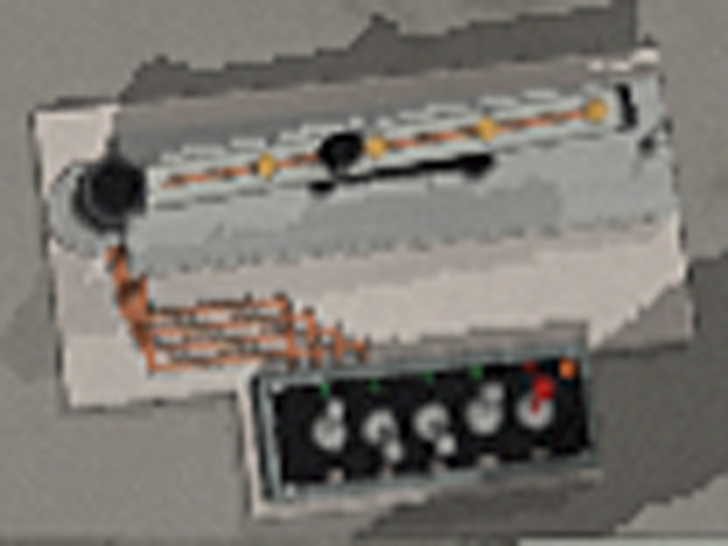

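```bash
python3 - <<'E'
from h import *
d=cam('top')
P=lambda a,z: onz(d,np.array(a)/7+[298-.5,175-.5],z).round(1)
piv=P([(327,435),(380,427),(433,420),(485,415),(537,410)],52); print('piv',piv)
v=piv[0]-piv[4]; print('spacing',np.linalg.norm(v)/4,'yaw',np.arctan2(-v[0],v[1]))
hub=P([(113,190)],160)[0]; print('hub',hub)
hd=P([(312,187),(490,160)],78); print('handle',hd, hd.mean(0)); v=hd[0]-hd[1]; print(np.linalg.norm(v),np.arctan2(-v[0],v[1]))
v=hub-hd.mean(0); print('hub-handle',np.hypot(*v[:2]),np.arctan2(-v[0],v[1]))
k=P([(342,150)],182)[0]; v=hub-k;print('knob',k,np.hypot(*v[:2]),'ang',np.arctan2(-v[0],v[1]))
e=P([(625,105)],144)[0]; v=hub-e;print('armend',e,np.hypot(*v[:2]),'ang',np.arctan2(-v[0],v[1]))
print('chassis corners',P([(35,110),(650,55),(690,335),(70,405)],0))
# tray corners from 768 view
print('tray',onz(d,np.array([(279,174),(436,174),(437,298),(278,298)])/1.5,34).round(0))
E
```

```text
piv [[ 382.4 -278.    52. ]
 [ 386.7 -308.7   52. ]
 [ 390.5 -339.4   52. ]
 [ 393.1 -369.7   52. ]
 [ 395.7 -399.9   52. ]]
spacing 30.65585180679212 yaw 0.10867595575480057
hub [ 515.2 -145.6  160. ]
handle [[ 523.1 -267.9   78. ]
 [ 538.1 -370.6   78. ]] [ 530.6  -319.25   78.  ]
103.78964302857973 0.14503098629806907
hub-handle 174.33153042407446 0.08845272919464789
knob [ 534.3 -267.2  182. ] 123.0909013696788 ang 0.15579941062556596
armend [ 562.1 -432.1  144. ] 290.31338239908956 ang 0.1622606396884266
chassis corners [[ 576.5 -116.5    0. ]
 [ 608.  -487.     0. ]
 [ 440.1 -505.6    0. ]
 [ 401.4 -135.     0. ]]
tray [[888. 370.  34.]
 [885. -69.  34.]
 [538. -68.  34.]
 [540. 366.  34.]]
```

```bash
python3 - <<'E'
from h import *
print(delta([410,-345,218],-np.pi/2+.105))
E
```

```text
[array([ 2.021e+00, -1.385e+00,  2.000e-03]), array([-0.002,  0.   ,  0.315]), array([-0.000e+00, -3.000e-03, -5.685e+00])]
```

```bash
python3 -m pendant '[{"tx":0.25,"ty":-0.17},{"tx":0.6,"ty":-0.4},{"tx":1,"ty":-0.7},{"tx":1,"ty":-0.7}]' -1; python3 -m pendant '[{"tx":0.25,"ty":-0.17},{"tx":0.6,"ty":-0.4,"wz":0.15},{"tx":1,"ty":-0.7,"wz":0.315},{"tx":1,"ty":-0.7,"wz":0.315},{"tx":1,"ty":-0.7,"wz":0.315}]'
python3 - <<'E'
from h import *
d=cam('wrist'); save(d,'w1.png',s=1.5); print(bot.read_state()['ee_pos'],d['tvec'],d['rvec'])
E
```

```text
[ 173.18555341 -626.21368929  218.23106408] [-648.17317767  -32.12590818  393.26093238] [-2.31757338  1.76574004  0.24741841]validation failed for argument at $[0]...
validation failed for argument at $[0]...
```

View pics/w1.png

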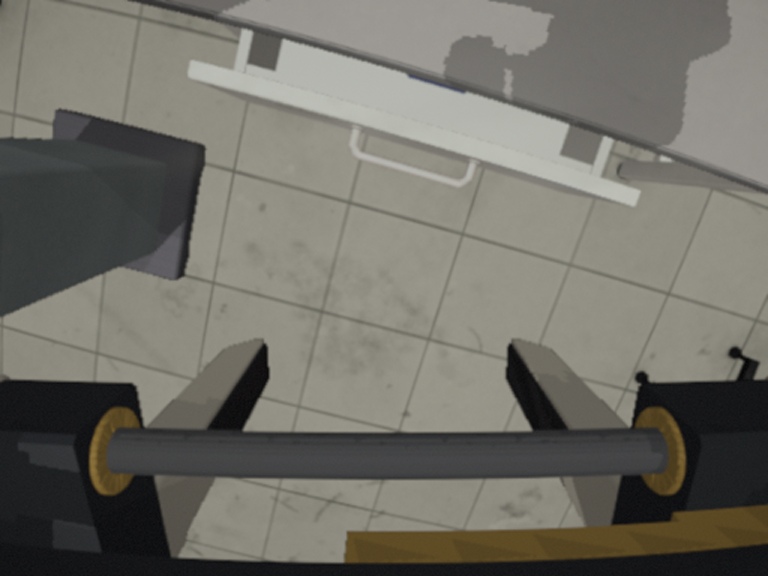

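```bash
python3 -m pendant '[{"tx":0.25,"ty":-0.17,"tz":0,"wx":0,"wy":0,"wz":0},{"tx":0.6,"ty":-0.4,"tz":0,"wx":0,"wy":0,"wz":0},{"tx":1,"ty":-0.7,"tz":0,"wx":0,"wy":0,"wz":0},{"tx":1,"ty":-0.7,"tz":0,"wx":0,"wy":0,"wz":0}]' -1
```

```text
t: 0.8
ee_pos: [294.3, -480.8, 218.9]
orientation: [-0.001, 0.99, 0.139, 0.001]
ft_force: [0.3, 0.2, -0.1]
grip_width: 57.8
grasp_force: 0.0
```

```bash
python3 -m pendant '[{"tx":0.25,"ty":-0.17,"tz":0,"wx":0,"wy":0,"wz":0},{"tx":0.6,"ty":-0.4,"tz":0,"wx":0,"wy":0,"wz":0.15},{"tx":1,"ty":-0.7,"tz":0,"wx":0,"wy":0,"wz":0.315},{"tx":1,"ty":-0.7,"tz":0,"wx":0,"wy":0,"wz":0.315},{"tx":1,"ty":-0.7,"tz":0,"wx":0,"wy":0,"wz":0.315}]'
python3 - <<'E'
from h import *
d=cam('wrist'); save(d,'w2.png',s=1.5); print(bot.read_state()['ee_pos'],d['tvec'],d['rvec'])
E
```

```text
t: 1.42
ee_pos: [406.4, -344.5, 218.7]
orientation: [0.0, 0.999, 0.053, -0.0]
ft_force: [-0.2, -1.5, -0.6]
grip_width: 7.7
grasp_force: 0.0
[ 405.20820341 -345.92356279  218.68698584] [-384.10714741  321.13710041  492.60209171] [-2.17303419  1.95672408  0.2721426 ]
```

View pics/w2.png

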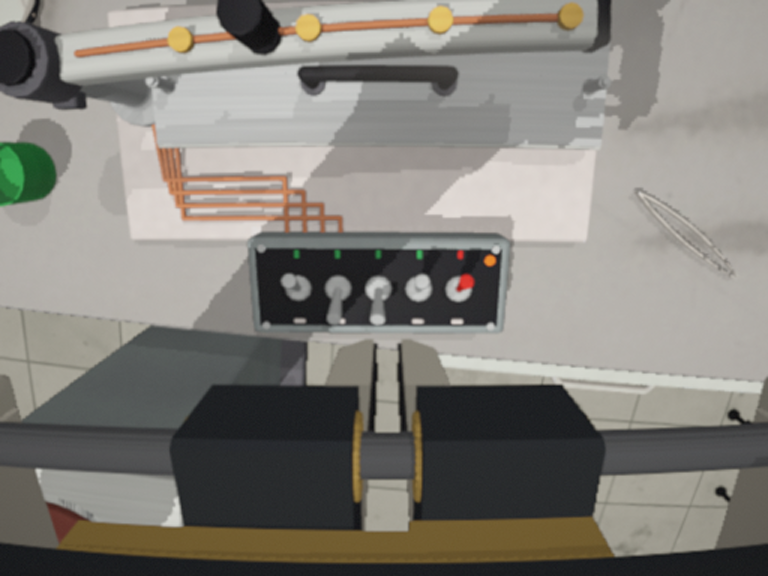

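```bash
cat >> h.py <<'E'
def yawof(a,b): v=a-b; return round(float(np.arctan2(-v[0],v[1])),4)
E
python3 - <<'E'
from h import *
d=cam('wrist')
P=lambda a,z: onz(d,(np.array(a)+.5)/1.5-.5,z).round(1)
p=P([(299,289),(338,288),(378,289),(418,288),(459,288)],52);print(p,np.linalg.norm(p[0]-p[4])/4,yawof(p[0],p[4]))
h=P([(303,73),(454,75)],78);print('handle',h,h.mean(0),np.linalg.norm(h[0]-h[1]),yawof(h[0],h[1]))
c=P([(157,148),(603,150)],44);print('edge',c,c.mean(0),np.linalg.norm(c[0]-c[1]),yawof(c[0],c[1]))
q=P([(155,81),(596,84)],71);print('pins',q,q.mean(0),np.linalg.norm(q[0]-q[1]),yawof(q[0],q[1]))
t=P([(289,281),(422,281),(467,282)],83);print('tips',t)
t=P([(336,318),(377,318)],83);print('tips',t)
E
```

```text
[[ 379.8 -281.2   52. ]
 [ 383.5 -310.4   52. ]
 [ 385.8 -340.2   52. ]
 [ 389.6 -369.9   52. ]
 [ 392.7 -400.5   52. ]] 29.9988541447836 0.1077
handle [[ 527.2 -280.1   78. ]
 [ 535.4 -373.6   78. ]] [ 531.3  -326.85   78.  ] 93.85888343678504 0.0875
edge [[ 473.1 -170.3   44. ]
 [ 504.2 -492.3   44. ]] [ 488.65 -331.3    44.  ] 323.4983925771502 0.0963
pins [[ 516.3 -182.1   71. ]
 [ 542.8 -467.2   71. ]] [ 529.55 -324.65   71.  ] 286.32893671440195 0.0927
tips [[ 394.  -279.4   83. ]
 [ 403.1 -369.    83. ]
 [ 405.5 -399.5   83. ]]
tips [[ 370.8 -313.    83. ]
 [ 373.7 -341.3   83. ]]
```

```bash
cat >> h.py <<'E'
Y0=.098; SX=np.array([np.cos(Y0),np.sin(Y0),0]); SY=np.array([-np.sin(Y0),np.cos(Y0),0]); PIV=np.array([[379.8,-281.2,0],[383.2,-310.7,0],[386.2,-340.4,0],[389.6,-370.2,0],[392.7,-400.2,0]])
ORG=np.array([530,-326,0.])
def tg(i,dx,dy,z): return PIV[i-1]+SX*dx+SY*dy+[0,0,z]
E
python3 - <<'E'
from h import *
print(delta(tg(4,32,4,70),-np.pi/2+Y0), delta(tg(4,2,4,70)),delta(tg(1,32,3,70)), delta(tg(1,2,3,70)))
E
```

```text
[array([0.099, 0.119, 0.991]), array([0.003, 0.002, 0.006]), array([-4.000e-03,  4.000e-03, -5.994e+00])] [array([-0.101,  0.119,  0.991])] [array([ 0.094, -0.471,  0.99 ])] [array([-0.106, -0.471,  0.99 ])]
```

```bash
python3 -m pendant '[{"tx":0.1,"ty":0.12,"tz":0.3,"wx":0,"wy":0,"wz":0},{"tx":0.1,"ty":0.12,"tz":0.65,"wx":0,"wy":0,"wz":0},{"tx":0.1,"ty":0.12,"tz":0.9,"wx":0,"wy":0,"wz":0},{"tx":0.1,"ty":0.12,"tz":0.99,"wx":0,"wy":0,"wz":0},{"tx":0.1,"ty":0.12,"tz":0.99,"wx":0,"wy":0,"wz":0},{"tx":0.05,"ty":0.12,"tz":0.99,"wx":0,"wy":0,"wz":0},{"tx":0,"ty":0.12,"tz":0.99,"wx":0,"wy":0,"wz":0},{"tx":-0.05,"ty":0.12,"tz":0.99,"wx":0,"wy":0,"wz":0},{"tx":-0.1,"ty":0.12,"tz":0.99,"wx":0,"wy":0,"wz":0},{"tx":-0.1,"ty":0.12,"tz":0.99,"wx":0,"wy":0,"wz":0},{"tx":0.02,"ty":0.12,"tz":0.99,"wx":0,"wy":0,"wz":0},{"tx":0.1,"ty":0.12,"tz":0.7,"wx":0,"wy":0,"wz":0}]'
python3 - <<'E'
from h import *
print(delta(tg(1,32,3,70)), delta(tg(1,2,3,70)))
E
```

```text
t: 3.02
ee_pos: [421.8, -358.4, 111.2]
orientation: [-0.003, 0.999, 0.053, -0.004]
ft_force: [0.4, -0.6, 0.2]
grip_width: 0.5
grasp_force: 0.0
[array([-0.009, -0.558,  0.278])] [array([-0.209, -0.559,  0.279])]
```

```bash
python3 -m pendant '[{"tx":0,"ty":-0.3,"tz":0,"wx":0,"wy":0,"wz":0},{"tx":0,"ty":-0.57,"tz":0,"wx":0,"wy":0,"wz":0},{"tx":0,"ty":-0.57,"tz":0.15,"wx":0,"wy":0,"wz":0},{"tx":0,"ty":-0.57,"tz":0.28,"wx":0,"wy":0,"wz":0},{"tx":-0.05,"ty":-0.57,"tz":0.28,"wx":0,"wy":0,"wz":0},{"tx":-0.1,"ty":-0.57,"tz":0.28,"wx":0,"wy":0,"wz":0},{"tx":-0.16,"ty":-0.57,"tz":0.28,"wx":0,"wy":0,"wz":0},{"tx":-0.21,"ty":-0.57,"tz":0.28,"wx":0,"wy":0,"wz":0},{"tx":-0.21,"ty":-0.57,"tz":0.28,"wx":0,"wy":0,"wz":0},{"tx":-0.1,"ty":-0.57,"tz":0.28,"wx":0,"wy":0,"wz":0},{"tx":-0.05,"ty":-0.4,"tz":-0.2,"wx":0,"wy":0,"wz":0},{"tx":-0.05,"ty":-0.3,"tz":-0.7,"wx":0,"wy":0,"wz":0}]'
python3 - <<'E'
from h import *
d=cam('wrist'); save(d,'w3.png',s=1.5)
print(bot.read_state()['ee_pos'])
E
```

```text
t: 4.53
ee_pos: [409.8, -310.4, 192.1]
orientation: [-0.001, 0.999, 0.053, -0.002]
ft_force: [1.2, -0.9, -0.3]
grip_width: 0.3
grasp_force: 0.0
[ 413.95276145 -315.83189358  200.70498266]
```

View pics/w3.png

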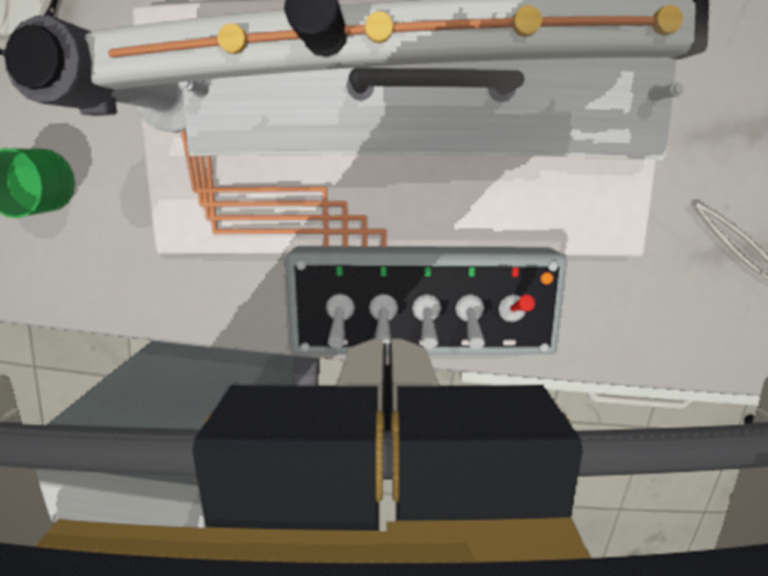

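```bash
python3 - <<'E'
from h import *
d=cam('wrist')
P=lambda a,z: onz(d,(np.array(a)+.5)/1.5-.5,z).round(1)
print(P([(310,8)],182),P([(35,55)],160), 'pins',P([(190,88),(665,92)],71),'handle',P([(355,77),(520,78)],78))
k=P([(310,8)],182)[0]
for T in ([531.5,-270,218],[531.5,-270,149]): print(delta(T))
E
```

```text
[[ 540.9 -273.7  182. ]] [[ 521.8 -148.9  160. ]] pins [[ 521.9 -184.3   71. ]
 [ 551.9 -478.    71. ]] handle [[ 535.5 -285.    78. ]
 [ 545.8 -382.2   78. ]]
[array([ 0.815, -0.214, -0.131])]
[array([ 0.811, -0.219,  0.329])]
```

```bash
python3 -m pendant '[{"tx":0.1,"ty":-0.03,"tz":-0.3,"wx":0,"wy":0,"wz":0},{"tx":0.3,"ty":-0.1,"tz":-0.3,"wx":0,"wy":0,"wz":0},{"tx":0.5,"ty":-0.22,"tz":-0.3,"wx":0,"wy":0,"wz":0},{"tx":0.5,"ty":-0.22,"tz":-0.3,"wx":0,"wy":0,"wz":0},{"tx":0.5,"ty":-0.22,"tz":-0.3,"wx":0,"wy":0,"wz":0},{"tx":0.5,"ty":-0.22,"tz":-0.3,"wx":0,"wy":0,"wz":0}]' 0.2
python3 - <<'E'
from h import *
d=cam('wrist'); save(d,'w4.png',s=1.5)
print(bot.read_state()['ee_pos'])
E
```

```text
t: 5.38
ee_pos: [479.7, -270.8, 235.9]
orientation: [0.0, 0.999, 0.051, -0.001]
ft_force: [-1.1, 0.6, 0.9]
grip_width: 53.7
grasp_force: 0.0
[ 479.94009166 -270.73425524  236.08400632]
```

View pics/w4.png

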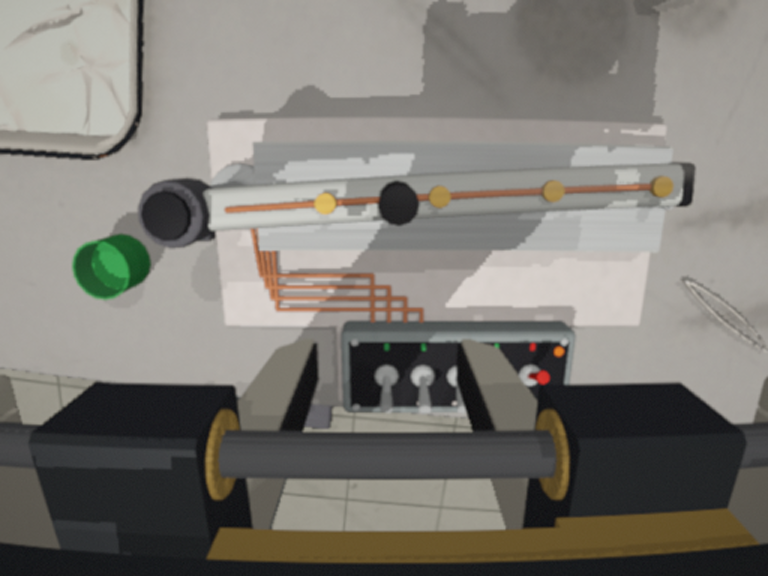

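```bash
python3 - <<'E'
from h import *
d=cam('wrist')
P=lambda a,z: onz(d,(np.array(a)+.5)/1.5-.5,z).round(1)
k=P([(398,203)],182)[0];h=P([(166,215)],160)[0];e=P([(690,185)],144)[0];c=P([(241,248),(659,251)],44)
print(k,h,np.linalg.norm((k-h)[:2]),yawof(h,k),e,np.linalg.norm((e-h)[:2]),yawof(h,e),'edge',c,yawof(*c),np.linalg.norm(c[0]-c[1]))
print(c.mean(0)+40*SX)
print(delta([k[0],k[1],236]),delta([k[0],k[1],150]))
E
```

```text
[ 535.2 -269.4  182. ] [ 515.4 -147.6  160. ] 123.39886547290456 0.1612 [ 560.8 -435.1  144. ] 291.06255341421024 0.1566 edge [[ 475.9 -153.7   44. ]
 [ 508.3 -488.6   44. ]] 0.0964 336.4636235910206
[ 531.90807368 -317.2362716    44.        ]
[array([0.366, 0.03 , 0.001])] [array([0.367, 0.03 , 0.574])]
```

```bash
python3 -m pendant '[{"tx":0.18,"ty":0.03,"tz":0,"wx":0,"wy":0,"wz":0},{"tx":0.367,"ty":0.03,"tz":0,"wx":0,"wy":0,"wz":0},{"tx":0.367,"ty":0.03,"tz":0,"wx":0,"wy":0,"wz":0},{"tx":0.367,"ty":0.03,"tz":0.2,"wx":0,"wy":0,"wz":0},{"tx":0.367,"ty":0.03,"tz":0.42,"wx":0,"wy":0,"wz":0},{"tx":0.367,"ty":0.03,"tz":0.57,"wx":0,"wy":0,"wz":0},{"tx":0.367,"ty":0.03,"tz":0.57,"wx":0,"wy":0,"wz":0}]' 0.2
python3 -m pendant '[{"tx":0,"ty":0,"tz":0,"wx":0,"wy":0,"wz":0},{"tx":0,"ty":0,"tz":0,"wx":0,"wy":0,"wz":0},{"tx":0,"ty":0,"tz":0,"wx":0,"wy":0,"wz":0}]' -1
python3 - <<'E'
from h import *
s=bot.read_state(); c=s['ee_pos']; q=s['orientation']; M=R.from_quat([q[1],q[2],q[3],q[0]]).as_matrix()
hub=np.array([515.5,-147.6]); r=124
v=c[:2]-hub; a0=np.arctan2(v[0],-v[1]); r=np.hypot(*v);print(r,a0-.098)
for a in np.arange(.2,1.61,.2):
    p=np.r_[hub+r*np.array([np.sin(a+.098),-np.cos(a+.098)]),c[2]]
    print(round(a,1),(M.T@(p-c)/150).round(3))
E
```

```text
t: 6.35
ee_pos: [533.6, -268.7, 149.2]
orientation: [-0.001, 0.999, 0.052, -0.003]
ft_force: [1.0, -0.0, 1.4]
grip_width: 55.9
grasp_force: 0.0
t: 6.72
ee_pos: [536.7, -268.7, 151.8]
orientation: [0.0, 0.999, 0.052, 0.001]
ft_force: [-0.1, 0.0, -0.5]
grip_width: 30.1
grasp_force: 0.0
122.93471634090906 0.07555776967873973
0.2 [ 0.101 -0.013  0.   ]
0.4 [ 0.258 -0.061  0.   ]
0.6 [ 0.402 -0.138  0.   ]
0.8 [ 0.528 -0.243  0.001]
1.0 [ 0.63  -0.37   0.001]
1.2 [ 0.706 -0.515  0.001]
1.4 [ 0.75  -0.673  0.001]
1.6 [ 0.763 -0.836  0.   ]
```

```bash
python3 -m pendant '[{"tx":0,"ty":0,"tz":0,"wx":0,"wy":0,"wz":0},{"tx":0,"ty":0,"tz":0,"wx":0,"wy":0,"wz":0},{"tx":0.1,"ty":-0.013,"tz":0,"wx":0,"wy":0,"wz":0},{"tx":0.18,"ty":-0.035,"tz":0,"wx":0,"wy":0,"wz":0},{"tx":0.26,"ty":-0.06,"tz":0,"wx":0,"wy":0,"wz":0},{"tx":0.33,"ty":-0.1,"tz":0,"wx":0,"wy":0,"wz":0},{"tx":0.4,"ty":-0.14,"tz":0,"wx":0,"wy":0,"wz":0},{"tx":0.47,"ty":-0.19,"tz":0,"wx":0,"wy":0,"wz":0},{"tx":0.53,"ty":-0.245,"tz":0,"wx":0,"wy":0,"wz":0},{"tx":0.58,"ty":-0.305,"tz":0,"wx":0,"wy":0,"wz":0},{"tx":0.63,"ty":-0.37,"tz":0,"wx":0,"wy":0,"wz":0},{"tx":0.63,"ty":-0.37,"tz":0,"wx":0,"wy":0,"wz":0}]' -1
python3 - <<'E'
from h import *
s=bot.read_state(); c=s['ee_pos']; q=s['orientation']; M=R.from_quat([q[1],q[2],q[3],q[0]]).as_matrix()
hub=np.array([515.5,-147.6]); r=123.5
v=c[:2]-hub; a0=np.arctan2(v[0],-v[1]); print(np.hypot(*v),a0-.098)
for a in np.arange(1.1,1.61,.1):
    p=np.r_[hub+r*np.array([np.sin(a+.098),-np.cos(a+.098)]),c[2]]
    print(round(a,1),(M.T@(p-c)/150).round(3))
E
```

```text
t: 8.22
ee_pos: [633.8, -207.5, 151.6]
orientation: [0.005, 0.999, 0.053, 0.01]
ft_force: [15.7, -8.4, -9.9]
grip_width: 17.7
grasp_force: 30.7
132.61316430763083 1.003778321651851
1.1 [-0.011 -0.101 -0.001]
1.2 [ 0.023 -0.176 -0.002]
1.3 [ 0.05  -0.254 -0.002]
1.4 [ 0.068 -0.334 -0.003]
1.5 [ 0.079 -0.416 -0.003]
1.6 [ 0.081 -0.498 -0.004]
```

```bash
python3 -m pendant '[{"tx":0,"ty":0,"tz":0,"wx":0,"wy":0,"wz":0},{"tx":0,"ty":0,"tz":0,"wx":0,"wy":0,"wz":0},{"tx":0,"ty":0,"tz":0,"wx":0,"wy":0,"wz":0},{"tx":0,"ty":0,"tz":-0.3,"wx":0,"wy":0,"wz":0},{"tx":0,"ty":0,"tz":-0.6,"wx":0,"wy":0,"wz":0},{"tx":-0.3,"ty":0,"tz":-0.6,"wx":0,"wy":0,"wz":0},{"tx":-0.6,"ty":0,"tz":-0.6,"wx":0,"wy":0,"wz":0},{"tx":-0.6,"ty":0,"tz":-0.6,"wx":0,"wy":0,"wz":0},{"tx":-0.6,"ty":0,"tz":-0.6,"wx":0,"wy":0,"wz":0}]' 0
python3 - <<'E'
from h import *
d=cam('wrist'); save(d,'w5.png',s=1.5)
print(bot.read_state()['ee_pos'])
m=(cv2.cvtColor(d['frame'],cv2.COLOR_RGB2GRAY)<40).astype(np.uint8)[:230]; n,l,st,c=cv2.connectedComponentsWithStats(m)
for i in range(1,n):
    if st[i,4]>100: print(st[i],c[i].round(1),onz(d,c[i],182).round(1),onz(d,c[i],160).round(1))
E
```

```text
t: 9.35
ee_pos: [535.5, -211.9, 241.0]
orientation: [-0.0, 0.999, 0.053, 0.0]
ft_force: [0.5, -0.1, 0.7]
grip_width: 46.4
grasp_force: 0.0
[ 536.09265745 -211.83727721  240.88934874]
[143   0   6  90 137] [145.3  38.1] [[ 648.7 -121.1  182. ]] [[ 652.5 -113.1  160. ]]
[  0 143 111  12 168] [ 58.7 148.8] [[565.5 -55.2 182. ]] [[561.2 -40.8 160. ]]
[311 181  91  14 662] [356.  189.7] [[ 557.  -284.2  182. ]] [[ 551.9 -292.   160. ]]
```

View pics/w5.png

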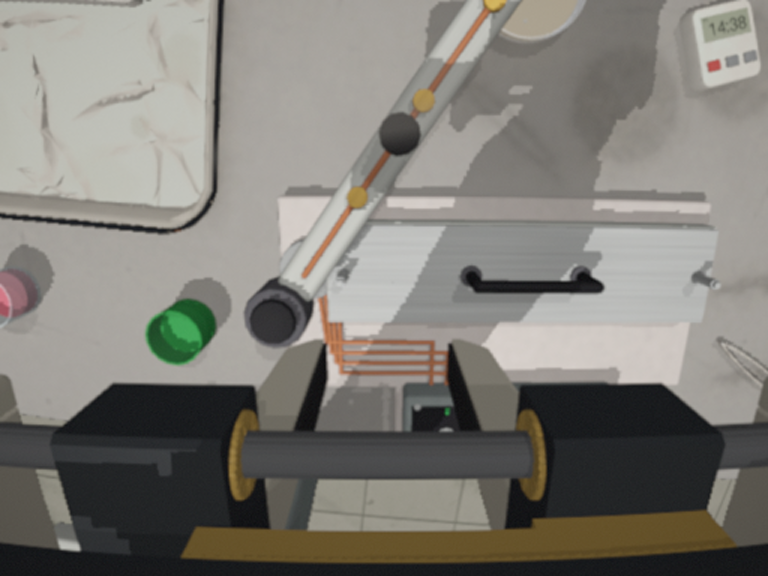

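```bash
python3 - <<'E'
from h import *
d=cam('wrist')
P=lambda a,z: onz(d,(np.array(a)+.5)/1.5-.5,z).round(1)
k=P([(400,134)],182)[0];h=P([(273,321)],160)[0];print(k,h,np.linalg.norm((k-h)[:2]),yawof(h,k)-.098)
print(delta([k[0],k[1],241],-1.79),delta([k[0],k[1],150]))
hd=P([(472,286),(601,286)],78);print('handle',hd,hd.mean(0),yawof(*hd)); print('pins',P([(345,272),(703,276)],71))
E
```

```text
[ 623.1 -207.8  182. ] [ 515.8 -147.5  160. ] 123.08281764730614 0.9608
[array([ 0.579,  0.035, -0.001]), array([-0.002, -0.002,  0.622]), array([ 2.000e-03, -2.000e-03, -5.378e+00])] [array([0.578, 0.035, 0.606])]
handle [[ 527.6 -274.8   78. ]
 [ 538.  -372.2   78. ]] [ 532.8 -323.5   78. ] 0.1064
pins [[ 526.6 -180.    71. ]
 [ 553.3 -457.2   71. ]]
```

```bash
python3 -m pendant '[{"tx":0.25,"ty":0.03,"tz":0,"wx":0,"wy":0,"wz":0.2},{"tx":0.5,"ty":0.035,"tz":0,"wx":0,"wy":0,"wz":0.5},{"tx":0.578,"ty":0.035,"tz":0,"wx":0,"wy":0,"wz":0.62},{"tx":0.578,"ty":0.035,"tz":0,"wx":0,"wy":0,"wz":0.62},{"tx":0.578,"ty":0.035,"tz":0,"wx":0,"wy":0,"wz":0.62},{"tx":0.578,"ty":0.035,"tz":0.25,"wx":0,"wy":0,"wz":0.62},{"tx":0.578,"ty":0.035,"tz":0.45,"wx":0,"wy":0,"wz":0.62},{"tx":0.578,"ty":0.035,"tz":0.6,"wx":0,"wy":0,"wz":0.62},{"tx":0.578,"ty":0.035,"tz":0.6,"wx":0,"wy":0,"wz":0.62}]'
python3 -m pendant '[{"tx":0,"ty":0,"tz":0,"wx":0,"wy":0,"wz":0},{"tx":0,"ty":0,"tz":0,"wx":0,"wy":0,"wz":0},{"tx":0,"ty":0,"tz":0,"wx":0,"wy":0,"wz":0},{"tx":0,"ty":0,"tz":0,"wx":0,"wy":0,"wz":0},{"tx":0,"ty":0,"tz":0,"wx":0,"wy":0,"wz":0}]' -1
python3 - <<'E'
from h import *
s=bot.read_state(); c=s['ee_pos']; q=s['orientation']; M=R.from_quat([q[1],q[2],q[3],q[0]]).as_matrix()
hub=np.array([515.8,-147.5]); r=124
v=c[:2]-hub; a0=np.arctan2(v[0],-v[1]); r=np.hypot(*v);print(r,a0-.098)
for a in np.arange(1.1,1.65,.1):
    p=np.r_[hub+r*np.array([np.sin(a+.098),-np.cos(a+.098)]),c[2]]
    print(round(a,1),(M.T@(p-c)/150).round(3))
E
```

```text
t: 10.58
ee_pos: [619.9, -208.9, 149.2]
orientation: [-0.0, 0.994, -0.11, -0.002]
ft_force: [-0.2, -0.1, 0.8]
grip_width: 46.3
grasp_force: 0.0
t: 11.2
ee_pos: [622.3, -208.9, 151.8]
orientation: [-0.0, 0.994, -0.11, 0.001]
ft_force: [0.1, 0.5, 4.6]
grip_width: 19.3
grasp_force: 30.0
122.87868751102035 0.9498322759173267
1.1 [ 0.028 -0.12   0.   ]
1.2 [ 0.036 -0.201  0.   ]
1.3 [ 0.037 -0.283  0.   ]
1.4 [ 0.029 -0.365  0.   ]
1.5 [ 0.013 -0.445  0.   ]
1.6 [-0.011 -0.523  0.   ]
```

```bash
python3 -m pendant '[{"tx":0.014,"ty":-0.06,"tz":0,"wx":0,"wy":0,"wz":0},{"tx":0.028,"ty":-0.12,"tz":0,"wx":0,"wy":0,"wz":0},{"tx":0.033,"ty":-0.16,"tz":0,"wx":0,"wy":0,"wz":0},{"tx":0.036,"ty":-0.2,"tz":0,"wx":0,"wy":0,"wz":0},{"tx":0.037,"ty":-0.24,"tz":0,"wx":0,"wy":0,"wz":0},{"tx":0.037,"ty":-0.28,"tz":0,"wx":0,"wy":0,"wz":0},{"tx":0.034,"ty":-0.325,"tz":0,"wx":0,"wy":0,"wz":0},{"tx":0.029,"ty":-0.365,"tz":0,"wx":0,"wy":0,"wz":0},{"tx":0.022,"ty":-0.405,"tz":0,"wx":0,"wy":0,"wz":0},{"tx":0.013,"ty":-0.445,"tz":0,"wx":0,"wy":0,"wz":0},{"tx":0.002,"ty":-0.485,"tz":0,"wx":0,"wy":0,"wz":0},{"tx":0.002,"ty":-0.485,"tz":0,"wx":0,"wy":0,"wz":0}]'
python3 -m pendant '[{"tx":0,"ty":0,"tz":0,"wx":0,"wy":0,"wz":0},{"tx":0,"ty":0,"tz":0,"wx":0,"wy":0,"wz":0},{"tx":0,"ty":0,"tz":-0.2,"wx":0,"wy":0,"wz":0},{"tx":0,"ty":0,"tz":-0.6,"wx":0,"wy":0,"wz":0},{"tx":0,"ty":0,"tz":-0.6,"wx":0,"wy":0,"wz":0},{"tx":0,"ty":0,"tz":-0.6,"wx":0,"wy":0,"wz":0}]' 0
python3 - <<'E'
from h import *
print(delta([455,-315,241],-np.pi/2+.1))
E
```

```text
t: 12.7
ee_pos: [639.9, -136.1, 151.8]
orientation: [-0.001, 0.994, -0.109, 0.002]
ft_force: [3.0, -1.5, 5.4]
grip_width: 19.3
grasp_force: 30.0
t: 13.45
ee_pos: [636.8, -137.2, 239.6]
orientation: [-0.001, 0.994, -0.11, -0.002]
ft_force: [0.2, 0.8, 0.8]
grip_width: 46.5
grasp_force: 0.0
[array([-0.925,  1.421, -0.008]), array([-0.003,  0.006, -0.61 ]), array([8.00e-03, 4.00e-03, 5.39e+00])]
```

```bash
python3 - <<'E'
from h import *
print(bot.read_state()['joints'].round(2))
print(delta([455,-315,241],.1))
E
```

```text
[ 0.14  0.6   0.08  1.39 -0.05  1.16 -1.57]
[array([-0.925,  1.421, -0.008]), array([-7.00e-03,  3.00e-03, -3.61e+00]), array([0.003, 0.006, 2.39 ])]
```

```bash
python3 -m pendant '[{"tx":-0.2,"ty":0.2,"tz":0,"wx":0,"wy":0,"wz":-0.3},{"tx":-0.5,"ty":0.5,"tz":0,"wx":0,"wy":0,"wz":-0.65},{"tx":-0.75,"ty":0.8,"tz":0,"wx":0,"wy":0,"wz":-1},{"tx":-0.925,"ty":1,"tz":0,"wx":0,"wy":0,"wz":-1}]' 0
python3 -m pendant '[{"tx":0,"ty":0,"tz":0,"wx":0,"wy":0,"wz":-0.35},{"tx":0,"ty":0,"tz":0,"wx":0,"wy":0,"wz":-0.7},{"tx":0,"ty":0,"tz":0,"wx":0,"wy":0,"wz":-1}]'
python3 -m pendant '[{"tx":0,"ty":0,"tz":0,"wx":0,"wy":0,"wz":-0.35},{"tx":0,"ty":0,"tz":0,"wx":0,"wy":0,"wz":-0.7},{"tx":0,"ty":0,"tz":0,"wx":0,"wy":0,"wz":-1},{"tx":0,"ty":0,"tz":0,"wx":0,"wy":0,"wz":-1}]'
python3 - <<'E'
from h import *
print(delta([532,-370,240],.1), bot.read_state()['ee_pos'])
E
```

```text
t: 13.95
ee_pos: [465.6, -255.3, 238.6]
orientation: [-0.002, 0.989, 0.15, -0.003]
ft_force: [0.4, 0.1, 0.7]
grip_width: 46.3
grasp_force: 0.0
t: 14.32
ee_pos: [468.2, -253.2, 238.5]
orientation: [-0.002, 0.915, 0.404, -0.002]
ft_force: [0.3, -0.0, 0.2]
grip_width: 46.5
grasp_force: 0.0
t: 14.82
ee_pos: [468.5, -253.4, 238.8]
orientation: [-0.002, 0.781, 0.625, -0.001]
ft_force: [0.1, 0.9, -0.1]
grip_width: 46.5
grasp_force: 0.0
[array([-0.665,  0.584, -0.012]), array([-0.008, -0.005, -0.614]), array([-0.007,  0.011,  5.386])] [ 468.48035855 -253.40752702  238.82732307]
```

```bash
python3 -m pendant '[{"tx":-0.15,"ty":0.15,"tz":0,"wx":0,"wy":0,"wz":-0.2},{"tx":-0.4,"ty":0.35,"tz":0,"wx":0,"wy":0,"wz":-0.45},{"tx":-0.665,"ty":0.585,"tz":0,"wx":0,"wy":0,"wz":-0.614},{"tx":-0.665,"ty":0.585,"tz":0,"wx":0,"wy":0,"wz":-0.614},{"tx":-0.665,"ty":0.585,"tz":0,"wx":0,"wy":0,"wz":-0.614},{"tx":-0.665,"ty":0.585,"tz":0,"wx":0,"wy":0,"wz":-0.614}]' 
python3 - <<'E'
from h import *
d=cam('wrist'); save(d,'w6.png',s=1.5)
print(bot.read_state()['ee_pos'])
E
```

```text
t: 15.58
ee_pos: [533.7, -368.6, 240.8]
orientation: [-0.001, 0.67, 0.743, 0.0]
ft_force: [-0.5, -0.7, -0.3]
grip_width: 46.1
grasp_force: 0.0
[ 533.69413263 -368.88275674  241.16719666]
```

View pics/w6.png

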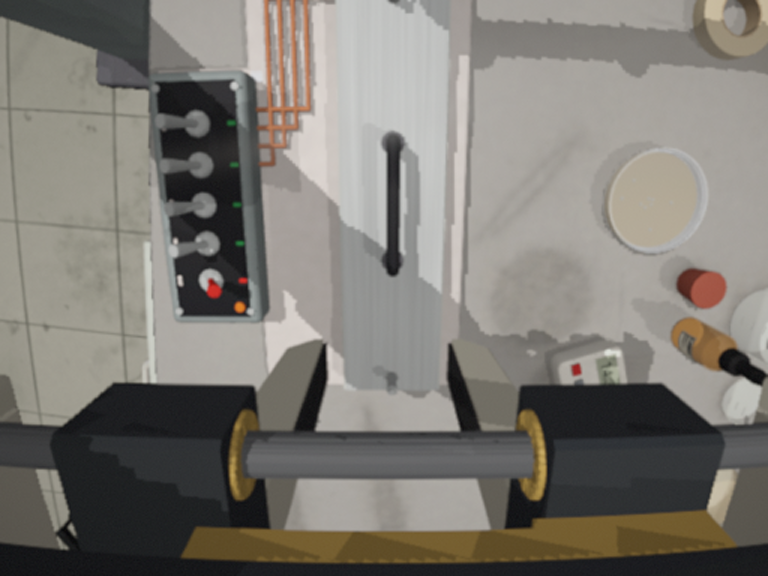

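The picture shows the black handle running from about (393,134) to (393,274), with all gas toggles shut and the red heater toggle on at (213,290).

```bash
python3 - <<'E'
from h import *
d=cam('wrist')
P=lambda a,z: onz(d,(np.array(a)+.5)/1.5-.5,z).round(1)
h=P([(393,136),(393,272)],80);print(h,h.mean(0),np.linalg.norm(h[0]-h[1]),yawof(*h))
m=h.mean(0)
print(delta([m[0],m[1],241],yawof(*h)),delta([m[0],m[1],59]),yawof(*P([(340,388-30),(340,388)],44)))
E
```

```text
[[ 527.6 -276.5   80. ]
 [ 537.5 -371.    80. ]] [ 532.55 -323.75   80.  ] 95.01715634557793 0.1044
[array([0.302, 0.023, 0.002]), array([ 0.   , -0.   , -0.003]), array([-1.000e-03, -0.000e+00,  5.997e+00])] [array([0.302, 0.023, 1.215])] 0.0703
```

```bash
python3 -m pendant '[{"tx":0.15,"ty":0.02,"tz":0,"wx":0,"wy":0,"wz":0},{"tx":0.302,"ty":0.023,"tz":0,"wx":0,"wy":0,"wz":0},{"tx":0.302,"ty":0.023,"tz":0.2,"wx":0,"wy":0,"wz":0},{"tx":0.302,"ty":0.023,"tz":0.5,"wx":0,"wy":0,"wz":0},{"tx":0.302,"ty":0.023,"tz":0.8,"wx":0,"wy":0,"wz":0},{"tx":0.302,"ty":0.023,"tz":0.8,"wx":0,"wy":0,"wz":0},{"tx":0.302,"ty":0.023,"tz":0.8,"wx":0,"wy":0,"wz":0}]' 0
python3 - <<'E'
from h import *
d=cam('wrist'); save(d,'w7.png',s=1)
print(bot.read_state()['ee_pos'],delta([532.5,-323.7,60]))
E
```

```text
t: 16.55
ee_pos: [533.9, -325.3, 122.8]
orientation: [0.002, 0.67, 0.742, 0.001]
ft_force: [0.3, -0.6, 0.1]
grip_width: 46.3
grasp_force: 0.0
[ 534.2295039  -325.59238024  123.34696222] [array([ 0.015, -0.012,  0.422])]
```

```bash
python3 -m pendant '[{"tx":0.01,"ty":-0.01,"tz":0.2,"wx":0,"wy":0,"wz":0},{"tx":0.01,"ty":-0.01,"tz":0.35,"wx":0,"wy":0,"wz":0},{"tx":0.01,"ty":-0.01,"tz":0.42,"wx":0,"wy":0,"wz":0},{"tx":0.01,"ty":-0.01,"tz":0.42,"wx":0,"wy":0,"wz":0}]' 0
python3 -m pendant '[{"tx":0,"ty":0,"tz":0,"wx":0,"wy":0,"wz":0},{"tx":0,"ty":0,"tz":0,"wx":0,"wy":0,"wz":0},{"tx":0,"ty":0,"tz":0,"wx":0,"wy":0,"wz":0},{"tx":0,"ty":0,"tz":0,"wx":0,"wy":0,"wz":0},{"tx":0,"ty":0,"tz":0,"wx":0,"wy":0,"wz":0},{"tx":0,"ty":0,"tz":0,"wx":0,"wy":0,"wz":0}]' -1
```

```text
t: 17.1
ee_pos: [531.5, -324.1, 58.6]
orientation: [0.001, 0.67, 0.742, 0.0]
ft_force: [0.6, 0.1, -0.5]
grip_width: 46.2
grasp_force: 0.0
t: 17.85
ee_pos: [532.0, -323.8, 58.1]
orientation: [0.001, 0.67, 0.742, 0.001]
ft_force: [1.9, -0.6, -0.1]
grip_width: 8.9
grasp_force: 30.0
```

```bash
python3 -m pendant '[{"tx":0,"ty":0,"tz":-0.03,"wx":0,"wy":0,"wz":0},{"tx":0,"ty":0,"tz":-0.06,"wx":0,"wy":0,"wz":0},{"tx":0,"ty":0,"tz":-0.1,"wx":0,"wy":0,"wz":0},{"tx":0,"ty":0,"tz":-0.15,"wx":0,"wy":0,"wz":0},{"tx":0,"ty":0,"tz":-0.2,"wx":0,"wy":0,"wz":0},{"tx":0,"ty":0,"tz":-0.25,"wx":0,"wy":0,"wz":0},{"tx":0,"ty":0,"tz":-0.3,"wx":0,"wy":0,"wz":0},{"tx":0,"ty":0,"tz":-0.36,"wx":0,"wy":0,"wz":0},{"tx":0,"ty":0,"tz":-0.44,"wx":0,"wy":0,"wz":0},{"tx":0,"ty":0,"tz":-0.55,"wx":0,"wy":0,"wz":0},{"tx":0,"ty":0,"tz":-0.7,"wx":0,"wy":0,"wz":0},{"tx":0,"ty":0,"tz":-0.7,"wx":0,"wy":0,"wz":0}]'
python3 - <<'E'
from h import *
d=cam('wrist'); save(d,'w8.png',s=1.2)
E
```

```text
t: 19.35
ee_pos: [532.6, -324.8, 165.6]
orientation: [0.003, 0.67, 0.742, 0.001]
ft_force: [0.7, -2.7, -3.1]
grip_width: 8.7
grasp_force: 30.0
```

View pics/w8.png

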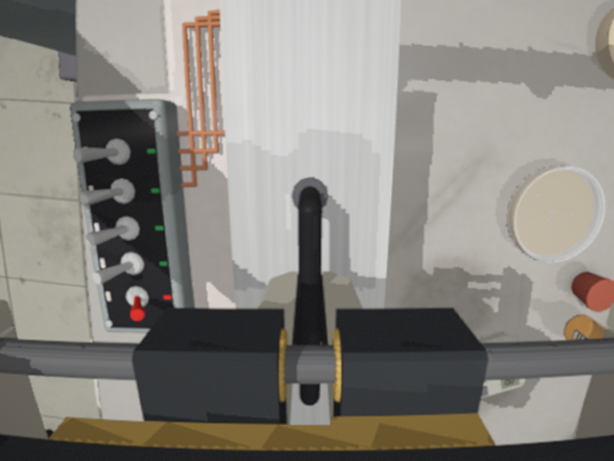

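```bash
python3 -m pendant '[{"tx":0,"ty":0,"tz":-0.1,"wx":0,"wy":0,"wz":0},{"tx":0,"ty":0,"tz":-0.25,"wx":0,"wy":0,"wz":0},{"tx":0,"ty":0,"tz":-0.4,"wx":0,"wy":0,"wz":0},{"tx":0,"ty":0,"tz":-0.48,"wx":0,"wy":0,"wz":0},{"tx":0,"ty":0,"tz":-0.48,"wx":0,"wy":0,"wz":0}]'
python3 -m pendant '[{"tx":0.1,"ty":0.02,"tz":0,"wx":0,"wy":0,"wz":0.03},{"tx":0.28,"ty":0.06,"tz":0,"wx":0,"wy":0,"wz":0.08},{"tx":0.46,"ty":0.12,"tz":0,"wx":0,"wy":0,"wz":0.13},{"tx":0.64,"ty":0.18,"tz":0,"wx":0,"wy":0,"wz":0.17},{"tx":0.82,"ty":0.24,"tz":0,"wx":0,"wy":0,"wz":0.2},{"tx":1,"ty":0.3,"tz":0,"wx":0,"wy":0,"wz":0.2}]'
python3 - <<'E'
from h import *
print(delta([625,149,235],0),bot.read_state()['joints'].round(2))
E
```

```text
t: 20.02
ee_pos: [531.2, -323.5, 235.4]
orientation: [0.0, 0.67, 0.742, 0.0]
ft_force: [0.5, -0.1, -3.5]
grip_width: 8.8
grasp_force: 30.0
t: 20.78
ee_pos: [559.8, -167.3, 233.7]
orientation: [-0.001, 0.708, 0.706, -0.0]
ft_force: [0.0, -0.2, -3.2]
grip_width: 9.0
grasp_force: 30.0
[array([ 2.11 ,  0.431, -0.006]), array([-0.005, -0.003, -0.004]), array([-5.000e-03,  7.000e-03,  5.996e+00])] [ 0.48  0.52 -0.36  1.59  0.2   1.07  0.07]
```

```bash
python3 -m pendant '[{"tx":0.2,"ty":0.04,"tz":0,"wx":0,"wy":0,"wz":0},{"tx":0.4,"ty":0.08,"tz":0,"wx":0,"wy":0,"wz":0},{"tx":0.6,"ty":0.12,"tz":0,"wx":0,"wy":0,"wz":0},{"tx":0.8,"ty":0.16,"tz":0,"wx":0,"wy":0,"wz":0},{"tx":1,"ty":0.2,"tz":0,"wx":0,"wy":0,"wz":0}]'
python3 -m pendant '[{"tx":0.2,"ty":0.04,"tz":0,"wx":0,"wy":0,"wz":0},{"tx":0.4,"ty":0.08,"tz":0,"wx":0,"wy":0,"wz":0},{"tx":0.6,"ty":0.12,"tz":0,"wx":0,"wy":0,"wz":0},{"tx":0.8,"ty":0.16,"tz":0,"wx":0,"wy":0,"wz":0},{"tx":1,"ty":0.2,"tz":0,"wx":0,"wy":0,"wz":0},{"tx":1,"ty":0.2,"tz":0,"wx":0,"wy":0,"wz":0},{"tx":1,"ty":0.2,"tz":0,"wx":0,"wy":0,"wz":0}]'
python3 - <<'E'
from h import *
d=cam('wrist'); save(d,'w9.png',s=1.2)
d=cam('top'); save(d,'t9.png',(170,90,310,250),4)
print(delta([625,149,235],0),bot.read_state()['ee_pos'])
E
```

```text
t: 21.4
ee_pos: [589.8, -17.6, 233.7]
orientation: [-0.001, 0.708, 0.706, -0.001]
ft_force: [-0.0, -0.3, -2.5]
grip_width: 8.9
grasp_force: 30.0
t: 22.28
ee_pos: [620.4, 129.3, 233.9]
orientation: [-0.0, 0.708, 0.706, -0.001]
ft_force: [-0.7, 1.0, -2.2]
grip_width: 9.0
grasp_force: 30.0
[array([ 0.139,  0.026, -0.005]), array([-0.002,  0.003, -0.01 ]), array([5.00e-03, 3.00e-03, 5.99e+00])] [620.97791231 128.11341405 234.29489661]
```

View pics/t9.png

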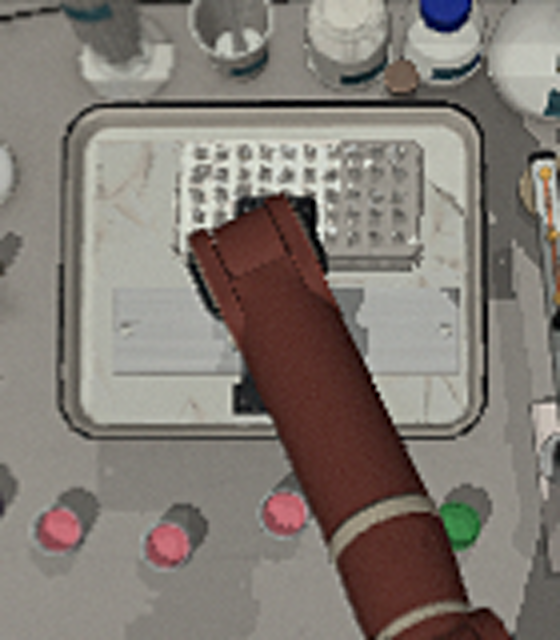

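```bash
python3 -m pendant '[{"tx":0.07,"ty":-0.06,"tz":0.1,"wx":0,"wy":0,"wz":0},{"tx":0.14,"ty":-0.12,"tz":0.3,"wx":0,"wy":0,"wz":0},{"tx":0.14,"ty":-0.12,"tz":0.5,"wx":0,"wy":0,"wz":0},{"tx":0.14,"ty":-0.12,"tz":0.7,"wx":0,"wy":0,"wz":0},{"tx":0.14,"ty":-0.12,"tz":0.9,"wx":0,"wy":0,"wz":0},{"tx":0.14,"ty":-0.12,"tz":1,"wx":0,"wy":0,"wz":0},{"tx":0.14,"ty":-0.12,"tz":1,"wx":0,"wy":0,"wz":0}]'
python3 - <<'E'
from h import *
d=cam('wrist'); save(d,'w10.png',s=1.2)
print(delta([603,149,23],0),bot.read_state()['ee_pos'])
E
```

```text
t: 23.25
ee_pos: [603.0, 149.9, 84.1]
orientation: [-0.0, 0.709, 0.706, -0.001]
ft_force: [0.5, -0.2, -2.1]
grip_width: 9.0
grasp_force: 30.0
[array([-0.01 , -0.006,  0.415]), array([ 0.001, -0.   , -0.007]), array([-0.000e+00, -2.000e-03,  5.993e+00])] [603.84191085 150.4770739   85.2286744 ]
```

View pics/w10.png

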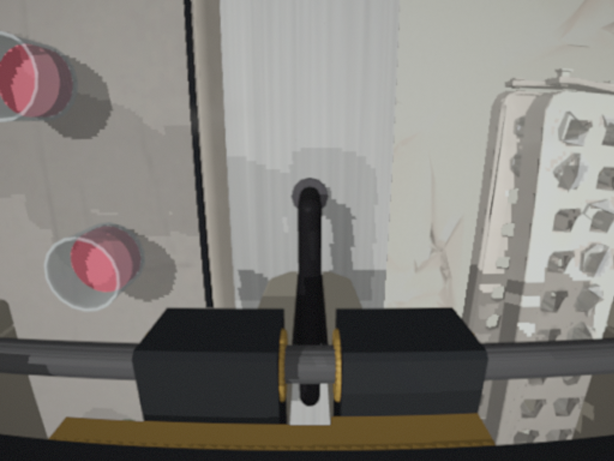

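```bash
python3 -m pendant '[{"tx":0,"ty":0,"tz":0.1,"wx":0,"wy":0,"wz":0},{"tx":0,"ty":0,"tz":0.2,"wx":0,"wy":0,"wz":0},{"tx":0,"ty":0,"tz":0.29,"wx":0,"wy":0,"wz":0},{"tx":0,"ty":0,"tz":0.35,"wx":0,"wy":0,"wz":0},{"tx":0,"ty":0,"tz":0.38,"wx":0,"wy":0,"wz":0},{"tx":0,"ty":0,"tz":0.4,"wx":0,"wy":0,"wz":0},{"tx":0,"ty":0,"tz":0.41,"wx":0,"wy":0,"wz":0},{"tx":0,"ty":0,"tz":0.41,"wx":0,"wy":0,"wz":0},{"tx":0,"ty":0,"tz":0.41,"wx":0,"wy":0,"wz":0}]'
```

```text
t: 24.42
ee_pos: [603.6, 151.0, 23.8]
orientation: [0.0, 0.708, 0.706, 0.0]
ft_force: [-0.2, 0.8, -1.4]
grip_width: 8.9
grasp_force: 30.0
```

```bash
python3 -m pendant '[{"tx":0,"ty":0,"tz":0.01,"wx":0,"wy":0,"wz":0},{"tx":0,"ty":0,"tz":0.01,"wx":0,"wy":0,"wz":0},{"tx":0,"ty":0,"tz":0.01,"wx":0,"wy":0,"wz":0}]'
```

```text
t: 24.8
ee_pos: [604.1, 151.0, 23.5]
orientation: [0.001, 0.708, 0.706, 0.001]
ft_force: [-2.0, -1.0, 6.3]
grip_width: 9.0
grasp_force: 30.0
```

Resting on the tray floor. Release and rise.

```bash
python3 -m pendant '[{"tx":0,"ty":0,"tz":0,"wx":0,"wy":0,"wz":0},{"tx":0,"ty":0,"tz":0,"wx":0,"wy":0,"wz":0},{"tx":0,"ty":0,"tz":0,"wx":0,"wy":0,"wz":0},{"tx":0,"ty":0,"tz":-0.1,"wx":0,"wy":0,"wz":0},{"tx":0,"ty":0,"tz":-0.3,"wx":0,"wy":0,"wz":0},{"tx":0,"ty":0,"tz":-0.65,"wx":0,"wy":0,"wz":0},{"tx":0,"ty":0,"tz":-1,"wx":0,"wy":0,"wz":0},{"tx":0,"ty":0,"tz":-1,"wx":0,"wy":0,"wz":0},{"tx":0,"ty":0,"tz":-1,"wx":0,"wy":0,"wz":0}]' 0.3
python3 - <<'E'
from h import *
print(delta([461,80,185],0.1),bot.read_state()['joints'].round(2))
E
```

```text
t: 25.92
ee_pos: [603.1, 150.5, 172.2]
orientation: [0.0, 0.708, 0.706, -0.0]
ft_force: [-1.1, 0.4, 0.7]
grip_width: 60.9
grasp_force: 0.0
[array([-0.473, -0.946, -0.086]), array([ 0.   ,  0.001, -0.197]), array([ 1.000e-03, -0.000e+00,  5.803e+00])] [-0.07  0.64 -0.36  1.56  0.25  0.99 -0.5 ]
```

```bash
python3 -m pendant '[{"tx":-0.1,"ty":-0.2,"tz":-0.03,"wx":0,"wy":0,"wz":-0.05},{"tx":-0.25,"ty":-0.5,"tz":-0.06,"wx":0,"wy":0,"wz":-0.1},{"tx":-0.4,"ty":-0.8,"tz":-0.09,"wx":0,"wy":0,"wz":-0.2},{"tx":-0.47,"ty":-0.945,"tz":-0.09,"wx":0,"wy":0,"wz":-0.2},{"tx":-0.47,"ty":-0.945,"tz":-0.09,"wx":0,"wy":0,"wz":-0.2},{"tx":-0.47,"ty":-0.945,"tz":-0.09,"wx":0,"wy":0,"wz":-0.2}]' 0.5
python3 - <<'E'
from h import *
d=cam('wrist'); save(d,'w11.png',s=1.5)
print(bot.read_state()['ee_pos'])
hsv=cv2.cvtColor(d['frame'],cv2.COLOR_RGB2HSV)
m=cv2.inRange(hsv,(165,60,60),(180,255,255)); n,l,st,c=cv2.connectedComponentsWithStats(m)
for i in range(1,n):
    if st[i,4]>60: print(st[i],c[i].round(1),onz(d,c[i],20).round(0))
E
```

```text
t: 26.68
ee_pos: [462.2, 81.2, 184.9]
orientation: [-0.0, 0.67, 0.742, 0.0]
ft_force: [-0.1, 0.4, -0.3]
grip_width: 69.8
grasp_force: 0.0
[462.43320079  81.41118813 184.92724944]
[218   0  45  17 552] [239.4   6.4] [[426. 252.  20.]]
[231  13  27   9  61] [244.1  19. ] [[432. 241.  20.]]
[ 240  103   43   43 1417] [261.  123.6] [[459. 140.  20.]]
```

View pics/w11.png

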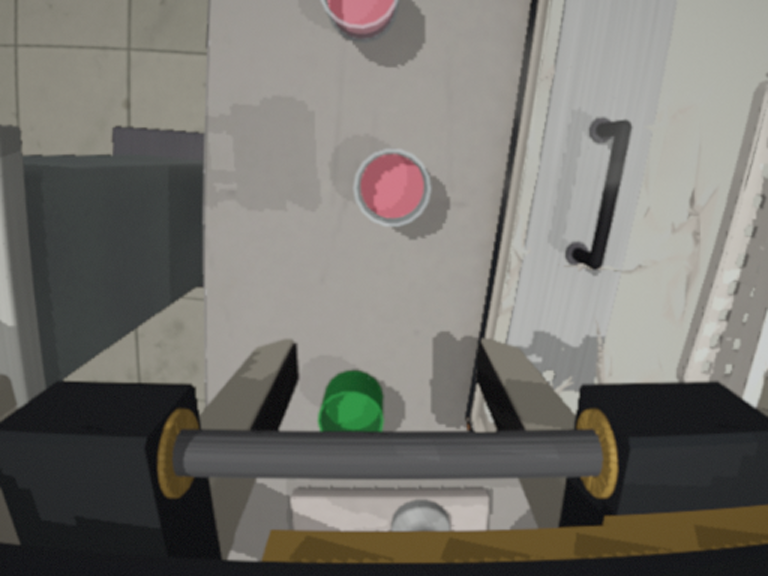

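```bash
python3 - <<'E'
from h import *
d=cam('wrist')
P=lambda a,z: onz(d,(np.array(a)+.5)/1.5-.5,z).round(1)
c=P([(392,187)],42)[0];print(c,P([(355,187),(430,187)],42))
print(delta([c[0],c[1],185]),delta([c[0],c[1],60]),delta([c[0],c[1],17]))
E
```

```text
[459.  140.7  42. ] [[434.8 138.2  42. ]
 [483.9 143.2  42. ]]
[array([ 0.395,  0.018, -0.   ])] [array([0.394, 0.017, 0.833])] [array([0.394, 0.017, 1.12 ])]
```

```bash
python3 -m pendant '[{"tx":0.2,"ty":0.01,"tz":0,"wx":0,"wy":0,"wz":0},{"tx":0.394,"ty":0.017,"tz":0.1,"wx":0,"wy":0,"wz":0},{"tx":0.394,"ty":0.017,"tz":0.4,"wx":0,"wy":0,"wz":0},{"tx":0.394,"ty":0.017,"tz":0.75,"wx":0,"wy":0,"wz":0},{"tx":0.394,"ty":0.017,"tz":0.95,"wx":0,"wy":0,"wz":0},{"tx":0.394,"ty":0.017,"tz":1,"wx":0,"wy":0,"wz":0}]'
python3 -m pendant '[{"tx":0,"ty":0,"tz":0.06,"wx":0,"wy":0,"wz":0},{"tx":0,"ty":0,"tz":0.12,"wx":0,"wy":0,"wz":0},{"tx":0,"ty":0,"tz":0.12,"wx":0,"wy":0,"wz":0},{"tx":0,"ty":0,"tz":0.12,"wx":0,"wy":0,"wz":0}]'
python3 -m pendant '[{"tx":0,"ty":0,"tz":0,"wx":0,"wy":0,"wz":0},{"tx":0,"ty":0,"tz":0,"wx":0,"wy":0,"wz":0},{"tx":0,"ty":0,"tz":0,"wx":0,"wy":0,"wz":0},{"tx":0,"ty":0,"tz":0,"wx":0,"wy":0,"wz":0}]' -1
```

```text
t: 27.52
ee_pos: [457.3, 140.2, 33.3]
orientation: [-0.001, 0.67, 0.742, -0.002]
ft_force: [0.1, -0.1, 1.0]
grip_width: 69.6
grasp_force: 0.0
t: 28.02
ee_pos: [458.4, 139.9, 17.8]
orientation: [0.0, 0.67, 0.742, 0.001]
ft_force: [0.0, 0.6, -0.3]
grip_width: 69.7
grasp_force: 0.0
t: 28.52
ee_pos: [458.3, 139.8, 17.6]
orientation: [0.0, 0.67, 0.742, 0.0]
ft_force: [0.3, -0.9, 3.3]
grip_width: 50.6
grasp_force: 30.0
```

```bash
python3 -m pendant '[{"tx":0,"ty":0,"tz":-0.1,"wx":0,"wy":0,"wz":0},{"tx":0,"ty":0,"tz":-0.35,"wx":0,"wy":0,"wz":0},{"tx":0,"ty":0,"tz":-0.65,"wx":0,"wy":0,"wz":0},{"tx":-0.15,"ty":0,"tz":-0.95,"wx":0,"wy":0,"wz":0},{"tx":-0.4,"ty":0,"tz":-1,"wx":0,"wy":0,"wz":0},{"tx":-0.7,"ty":0,"tz":-1,"wx":0,"wy":0,"wz":0},{"tx":-1,"ty":0,"tz":-1,"wx":0,"wy":0,"wz":0}]'
python3 -m pendant '[{"tx":-0.15,"ty":0,"tz":-0.1,"wx":0,"wy":0,"wz":0},{"tx":-0.4,"ty":0,"tz":-0.25,"wx":0,"wy":0,"wz":0},{"tx":-0.7,"ty":0,"tz":-0.3,"wx":0,"wy":0,"wz":0},{"tx":-1,"ty":0,"tz":-0.3,"wx":0,"wy":0,"wz":0},{"tx":-1,"ty":0,"tz":-0.3,"wx":0,"wy":0,"wz":0}]'
python3 - <<'E'
from h import *
print(delta([541.6,-416.6,210],.1))
E
```

```text
t: 29.4
ee_pos: [472.9, -10.8, 167.3]
orientation: [-0.0, 0.67, 0.742, -0.0]
ft_force: [0.2, 0.8, -0.2]
grip_width: 50.9
grasp_force: 30.0
t: 30.02
ee_pos: [487.4, -163.5, 211.5]
orientation: [0.0, 0.673, 0.739, -0.001]
ft_force: [0.1, 1.4, -0.8]
grip_width: 50.6
grasp_force: 30.0
[array([-1.714,  0.202,  0.012]), array([-0.003,  0.003, -0.013]), array([5.000e-03, 5.000e-03, 5.987e+00])]
```

```bash
python3 -m pendant '[{"tx":-0.2,"ty":0.05,"tz":0,"wx":0,"wy":0,"wz":0},{"tx":-0.5,"ty":0.1,"tz":0,"wx":0,"wy":0,"wz":0},{"tx":-0.8,"ty":0.15,"tz":0,"wx":0,"wy":0,"wz":0},{"tx":-1,"ty":0.2,"tz":0,"wx":0,"wy":0,"wz":0}]'
python3 -m pendant '[{"tx":-0.2,"ty":0,"tz":0,"wx":0,"wy":0,"wz":0},{"tx":-0.5,"ty":0,"tz":0,"wx":0,"wy":0,"wz":0},{"tx":-0.71,"ty":0,"tz":0,"wx":0,"wy":0,"wz":-0.01},{"tx":-0.71,"ty":0,"tz":0,"wx":0,"wy":0,"wz":-0.01},{"tx":-0.71,"ty":0,"tz":0,"wx":0,"wy":0,"wz":-0.01},{"tx":-0.71,"ty":0,"tz":0,"wx":0,"wy":0,"wz":-0.01}]'
python3 - <<'E'
from h import *
d=cam('wrist'); save(d,'w12.png',s=1.5)
print(bot.read_state()['ee_pos'])
E
```

```text
t: 30.52
ee_pos: [533.2, -306.0, 211.5]
orientation: [-0.001, 0.671, 0.742, -0.0]
ft_force: [0.7, -0.3, -0.5]
grip_width: 50.8
grasp_force: 30.0
t: 31.28
ee_pos: [545.0, -408.4, 212.4]
orientation: [-0.0, 0.667, 0.745, 0.001]
ft_force: [0.2, 1.2, -0.3]
grip_width: 50.5
grasp_force: 30.0
[ 544.95069435 -408.82111506  212.56603893]
```

View pics/w12.png

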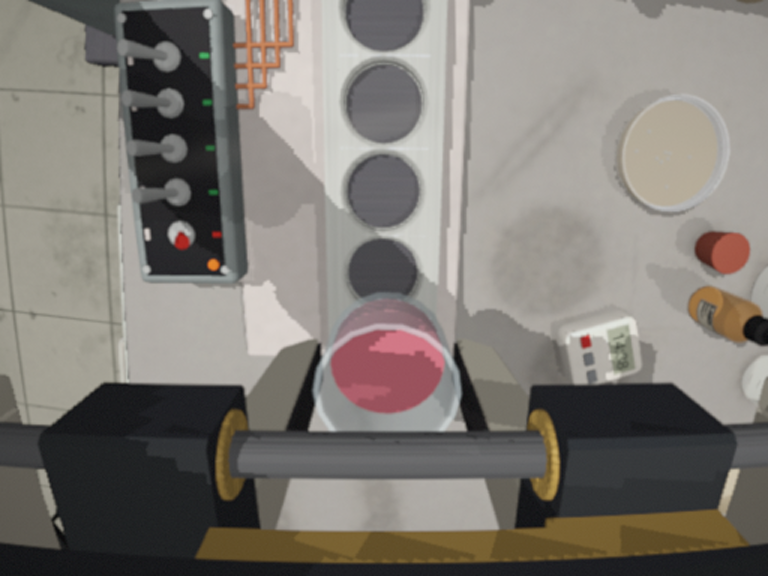

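```bash
python3 - <<'E'
from h import *
d=cam('wrist')
P=lambda a,z: onz(d,(np.array(a)+.5)/1.5-.5,z).round(1)
w=P([(384,103),(384,190)],38);print(w,np.linalg.norm(w[0]-w[1]),yawof(*w), P([(343,103),(425,103)],38), P([(347,272),(418,272)],38))
# automated: dark well discs
g=cv2.cvtColor(d['frame'],cv2.COLOR_RGB2GRAY); m=((g<120)&(g>40)).astype(np.uint8); m[:, :218]=0; m[:,295:]=0; m[205:]=0
m=cv2.morphologyEx(m,cv2.MORPH_OPEN,np.ones((5,5)))
for c in cv2.findContours(m,0,2)[0]:
    if cv2.contourArea(c)>500:
        (x,y),ax,an=cv2.fitEllipse(c); print((round(x,1),round(y,1)),ax,onz(d,[[x,y]],38).round(1),onz(d,[[x,y]],30).round(1))
o=w.mean(0); print('w4 est',o-SY*93,'w4',(w[0]-124*SY).round(1),(w[1]-62*SY).round(1))
E
```

```text
[[ 529.7 -294.2   38. ]
 [ 536.1 -354.    38. ]] 60.141499815019586 0.1066 [[ 501.2 -297.2   38. ]
 [ 558.1 -291.1   38. ]] [[ 514.7 -417.8   38. ]
 [ 568.2 -412.    38. ]]
(255.0, 179.9) (41.9184455871582, 48.358184814453125) [[ 541.5 -413.5   38. ]] [[ 541.6 -415.3   30. ]]
(254.7, 126.4) (47.6017951965332, 48.50346755981445) [[ 534.9 -354.    38. ]] [[ 534.9 -354.5   30. ]]
(255.9, 67.0) (47.2218132019043, 50.67280197143555) [[ 529.6 -292.7   38. ]] [[ 529.5 -291.7   30. ]]
(255.5, 6.4) (51.22401428222656, 52.597591400146484) [[ 522.9 -233.9   38. ]] [[ 522.5 -231.6   30. ]]
w4 est [ 541.99941853 -416.6537713    38.        ] w4 [ 541.8 -417.6   38. ] [ 542.2 -415.7   38. ]
```

```bash
python3 - <<'E'
from h import *
d=cam('wrist'); s=bot.read_state(); z=s['ee_pos'][2]+24.4
P=lambda a,z: onz(d,(np.array(a)+.5)/1.5-.5,z).round(1)
print(P([(316,382),(458,382),(387,326)],z), P([(388,296)],z-42), s['ee_pos'])
T=np.array([541.8,-416,0])
for zz in (212,90,44): print(delta(T+[0,0,zz],.102))
E
```

```text
[[ 519.7 -408.7  237. ]
 [ 567.9 -403.5  237. ]
 [ 541.6 -385.8  237. ]] [[ 542.2 -387.9  195. ]] [ 544.67069823 -409.68584338  212.6242958 ]
[array([-0.04 , -0.024,  0.004]), array([ 0.   , -0.   ,  0.013]), array([ 1.000e-03,  1.000e-03, -5.987e+00])]
[array([-0.04 , -0.024,  0.817]), array([ 0.   , -0.   ,  0.013]), array([ 1.000e-03,  1.000e-03, -5.987e+00])]
[array([-0.04 , -0.024,  1.124]), array([ 0.   , -0.   ,  0.013]), array([ 1.000e-03,  1.000e-03, -5.987e+00])]
```

```bash
python3 -m pendant '[{"tx":-0.037,"ty":-0.024,"tz":0.1,"wx":0,"wy":0,"wz":0.013},{"tx":-0.037,"ty":-0.024,"tz":0.35,"wx":0,"wy":0,"wz":0.013},{"tx":-0.037,"ty":-0.024,"tz":0.65,"wx":0,"wy":0,"wz":0.013},{"tx":-0.037,"ty":-0.024,"tz":0.9,"wx":0,"wy":0,"wz":0.013},{"tx":-0.037,"ty":-0.024,"tz":0.97,"wx":0,"wy":0,"wz":0.013},{"tx":-0.037,"ty":-0.024,"tz":0.97,"wx":0,"wy":0,"wz":0.013},{"tx":-0.037,"ty":-0.024,"tz":0.97,"wx":0,"wy":0,"wz":0.013}]'
python3 -c "
from h import *
print(bot.read_state()['ee_pos'],delta([541.8,-415.6,44],.102))"
```

```text
t: 32.3
ee_pos: [542.6, -417.4, 68.7]
orientation: [0.002, 0.671, 0.742, 0.0]
ft_force: [0.3, 0.6, -0.5]
grip_width: 50.6
grasp_force: 30.0
[ 542.582082   -417.44312941   68.68236754] [array([ 0.013, -0.004,  0.165]), array([ 0.006,  0.004, -0.004]), array([ 0.007, -0.009,  5.996])]
```

```bash
python3 -m pendant '[{"tx":0.01,"ty":-0.004,"tz":0.05,"wx":0,"wy":0,"wz":0},{"tx":0.01,"ty":-0.004,"tz":0.09,"wx":0,"wy":0,"wz":0},{"tx":0.01,"ty":-0.004,"tz":0.13,"wx":0,"wy":0,"wz":0},{"tx":0.01,"ty":-0.004,"tz":0.16,"wx":0,"wy":0,"wz":0},{"tx":0.01,"ty":-0.004,"tz":0.165,"wx":0,"wy":0,"wz":0},{"tx":0.01,"ty":-0.004,"tz":0.165,"wx":0,"wy":0,"wz":0}]'
```

```text
t: 33.05
ee_pos: [540.3, -415.2, 43.5]
orientation: [-0.0, 0.671, 0.742, -0.0]
ft_force: [-2.9, 1.5, 8.1]
grip_width: 50.8
grasp_force: 30.0
```

```bash
python3 -m pendant '[{"tx":0,"ty":0,"tz":0,"wx":0,"wy":0,"wz":0},{"tx":0,"ty":0,"tz":0,"wx":0,"wy":0,"wz":0},{"tx":0,"ty":0,"tz":0,"wx":0,"wy":0,"wz":0},{"tx":0,"ty":0,"tz":-0.1,"wx":0,"wy":0,"wz":0},{"tx":0,"ty":0,"tz":-0.3,"wx":0,"wy":0,"wz":0},{"tx":0,"ty":0,"tz":-0.65,"wx":0,"wy":0,"wz":0},{"tx":0,"ty":0,"tz":-1,"wx":0,"wy":0,"wz":0},{"tx":0.3,"ty":-0.03,"tz":-1,"wx":0,"wy":0,"wz":0},{"tx":0.65,"ty":-0.09,"tz":-1,"wx":0,"wy":0,"wz":0},{"tx":1,"ty":-0.15,"tz":-1,"wx":0,"wy":0,"wz":0}]' 0.5
python3 - <<'E'
from h import *
d=cam('top'); hsv=cv2.cvtColor(d['frame'],cv2.COLOR_RGB2HSV)
m=cv2.inRange(hsv,(165,60,60),(180,255,255)); n,l,st,c=cv2.connectedComponentsWithStats(m)
for i in range(1,n):
    if st[i,4]>30: print(st[i,4],c[i].round(1),onz(d,c[i],20).round(0),onz(d,c[i],46).round(0))
print(delta([440,200,190],.102))
E
```

```text
t: 34.3
ee_pos: [503.2, -266.7, 193.3]
orientation: [0.001, 0.671, 0.742, 0.001]
ft_force: [1.4, 0.4, 0.1]
grip_width: 69.7
grasp_force: 0.0
49 [498.1 132.2] [[ 821. -962.   20.]] [[ 815. -949.   46.]]
88 [184.4 222.1] [[445. 372.  20.]] [[444. 367.  46.]]
88 [211.4 226.1] [[428. 260.  20.]] [[427. 257.  46.]]
[array([ 3.071, -0.069,  0.044]), array([-0.004, -0.013,  0.017]), array([ 2.100e-02, -5.000e-03, -5.983e+00])]
```

```bash
python3 -m pendant '[{"tx":0.2,"ty":0,"tz":0,"wx":0,"wy":0,"wz":0},{"tx":0.55,"ty":0,"tz":0,"wx":0,"wy":0,"wz":0},{"tx":0.9,"ty":0,"tz":0,"wx":0,"wy":0,"wz":0},{"tx":1,"ty":0,"tz":0,"wx":0,"wy":0,"wz":0}]'
python3 -m pendant '[{"tx":0.25,"ty":-0.05,"tz":0,"wx":0,"wy":0,"wz":0},{"tx":0.6,"ty":-0.1,"tz":0,"wx":0,"wy":0,"wz":0},{"tx":0.95,"ty":-0.1,"tz":0,"wx":0,"wy":0,"wz":0},{"tx":1,"ty":-0.1,"tz":0,"wx":0,"wy":0,"wz":0}]'
python3 -m pendant '[{"tx":0.25,"ty":0,"tz":0,"wx":0,"wy":0,"wz":0},{"tx":0.6,"ty":0,"tz":0,"wx":0,"wy":0,"wz":0},{"tx":0.95,"ty":0,"tz":0,"wx":0,"wy":0,"wz":0},{"tx":1,"ty":0,"tz":0,"wx":0,"wy":0,"wz":0},{"tx":1,"ty":0,"tz":0,"wx":0,"wy":0,"wz":0},{"tx":1,"ty":0,"tz":0,"wx":0,"wy":0,"wz":0}]'
cat >> h.py <<'E'
def pinks(d,amin=60):
    hsv=cv2.cvtColor(d['frame'],cv2.COLOR_RGB2HSV)
    m=cv2.inRange(hsv,(163,45,60),(180,255,255)); m=cv2.morphologyEx(m,cv2.MORPH_OPEN,np.ones((3,3)));n,l,st,c=cv2.connectedComponentsWithStats(m)
    return [(st[i].tolist(),c[i].round(1)) for i in range(1,n) if st[i,4]>amin]
E
python3 - <<'E'
from h import *
d=cam('wrist'); print(bot.read_state()['ee_pos'])
for st,c in pinks(d): print(st,c,onz(d,[c],20).round(1))
print(delta([428,260,190],.102))
E
```

```text
t: 34.85
ee_pos: [488.5, -115.0, 193.4]
orientation: [0.0, 0.668, 0.744, 0.001]
ft_force: [0.1, -0.4, -0.2]
grip_width: 69.7
grasp_force: 0.0
t: 35.35
ee_pos: [458.6, 32.1, 193.1]
orientation: [0.0, 0.668, 0.744, 0.001]
ft_force: [0.9, -0.7, 0.5]
grip_width: 70.0
grasp_force: 0.0
t: 36.1
ee_pos: [444.1, 175.4, 191.9]
orientation: [0.001, 0.672, 0.74, -0.001]
ft_force: [-0.7, 0.8, 0.6]
grip_width: 69.7
grasp_force: 0.0
[443.98048521 175.56997359 191.94288871]
[258, 0, 33, 10, 161] [273.5   5.3] [[442.3 352.1  20. ]]
[229, 76, 42, 44, 1462] [249.4  97.2] [[426.3 259.9  20. ]]
[array([ 0.571, -0.052,  0.012]), array([-0.   ,  0.003, -0.011]), array([4.000e-03, 1.000e-03, 5.989e+00])]
```

```bash
python3 -c "
from h import *
print(delta([426.8,260.3,18],.102))"
python3 -m pendant '[{"tx":0.25,"ty":-0.03,"tz":0,"wx":0,"wy":0,"wz":0},{"tx":0.573,"ty":-0.06,"tz":0.1,"wx":0,"wy":0,"wz":0},{"tx":0.573,"ty":-0.06,"tz":0.4,"wx":0,"wy":0,"wz":0},{"tx":0.573,"ty":-0.06,"tz":0.75,"wx":0,"wy":0,"wz":0},{"tx":0.573,"ty":-0.06,"tz":0.95,"wx":0,"wy":0,"wz":0},{"tx":0.573,"ty":-0.06,"tz":1,"wx":0,"wy":0,"wz":0},{"tx":0.573,"ty":-0.06,"tz":1,"wx":0,"wy":0,"wz":0}]'
```

```text
[array([ 0.575, -0.06 ,  1.159]), array([-0.   ,  0.003, -0.011]), array([4.000e-03, 1.000e-03, 5.989e+00])]
t: 37.02
ee_pos: [426.5, 262.1, 42.4]
orientation: [0.0, 0.671, 0.741, 0.0]
ft_force: [-0.2, 0.5, 0.5]
grip_width: 69.6
grasp_force: 0.0
```

```bash
python3 -m pendant '[{"tx":0,"ty":0,"tz":0.08,"wx":0,"wy":0,"wz":0},{"tx":0,"ty":0,"tz":0.16,"wx":0,"wy":0,"wz":0},{"tx":0,"ty":0,"tz":0.16,"wx":0,"wy":0,"wz":0},{"tx":0,"ty":0,"tz":0.16,"wx":0,"wy":0,"wz":0}]'; python3 -m pendant '[{"tx":0,"ty":0,"tz":0,"wx":0,"wy":0,"wz":0},{"tx":0,"ty":0,"tz":0,"wx":0,"wy":0,"wz":0},{"tx":0,"ty":0,"tz":0,"wx":0,"wy":0,"wz":0},{"tx":0,"ty":0,"tz":0,"wx":0,"wy":0,"wz":0}]' -1
```

```text
t: 37.52
ee_pos: [425.7, 262.7, 18.1]
orientation: [0.0, 0.671, 0.742, 0.0]
ft_force: [0.1, -0.0, 0.1]
grip_width: 69.8
grasp_force: 0.0
t: 38.02
ee_pos: [425.9, 262.7, 18.3]
orientation: [0.0, 0.671, 0.742, 0.0]
ft_force: [0.5, 0.6, 1.4]
grip_width: 50.8
grasp_force: 30.0
```

```bash
python3 -m pendant '[{"tx":0,"ty":0,"tz":-0.1,"wx":0,"wy":0,"wz":0},{"tx":0,"ty":0,"tz":-0.35,"wx":0,"wy":0,"wz":0},{"tx":0,"ty":0,"tz":-0.65,"wx":0,"wy":0,"wz":0},{"tx":-0.15,"ty":0,"tz":-0.95,"wx":0,"wy":0,"wz":0},{"tx":-0.4,"ty":0,"tz":-1,"wx":0,"wy":0,"wz":0},{"tx":-0.7,"ty":0,"tz":-1,"wx":0,"wy":0,"wz":0},{"tx":-1,"ty":0,"tz":-1,"wx":0,"wy":0,"wz":0}]'
python3 -m pendant '[{"tx":-0.15,"ty":0,"tz":-0.1,"wx":0,"wy":0,"wz":0},{"tx":-0.4,"ty":0.05,"tz":-0.25,"wx":0,"wy":0,"wz":0},{"tx":-0.7,"ty":0.1,"tz":-0.3,"wx":0,"wy":0,"wz":0},{"tx":-1,"ty":0.15,"tz":-0.3,"wx":0,"wy":0,"wz":0}]'
python3 -m pendant '[{"tx":-0.25,"ty":0,"tz":0,"wx":0,"wy":0,"wz":0},{"tx":-0.5,"ty":0.05,"tz":0,"wx":0,"wy":0,"wz":0},{"tx":-0.75,"ty":0.1,"tz":0,"wx":0,"wy":0,"wz":0},{"tx":-1,"ty":0.15,"tz":0,"wx":0,"wy":0,"wz":0},{"tx":-1,"ty":0.15,"tz":0,"wx":0,"wy":0,"wz":0}]'
python3 -c "
from h import *
print(delta([535.5,-352.5,212],.102))"
```

```text
t: 38.9
ee_pos: [440.5, 112.0, 169.1]
orientation: [0.0, 0.671, 0.742, 0.0]
ft_force: [0.1, -0.4, -0.7]
grip_width: 50.8
grasp_force: 30.0
t: 39.4
ee_pos: [478.4, -34.8, 214.7]
orientation: [0.001, 0.671, 0.742, 0.001]
ft_force: [-0.0, 1.5, -2.1]
grip_width: 50.7
grasp_force: 30.0
t: 40.02
ee_pos: [515.0, -184.6, 213.1]
orientation: [0.0, 0.673, 0.739, -0.001]
ft_force: [-0.6, 0.0, -1.8]
grip_width: 50.6
grasp_force: 30.0
[array([-1.127,  0.032,  0.009]), array([-0.001,  0.003, -0.016]), array([4.000e-03, 2.000e-03, 5.984e+00])]
```

```bash
python3 -m pendant '[{"tx":-0.25,"ty":0.01,"tz":0,"wx":0,"wy":0,"wz":-0.015},{"tx":-0.5,"ty":0.02,"tz":0,"wx":0,"wy":0,"wz":-0.015},{"tx":-0.75,"ty":0.03,"tz":0,"wx":0,"wy":0,"wz":-0.015},{"tx":-1,"ty":0.03,"tz":0,"wx":0,"wy":0,"wz":-0.015},{"tx":-1,"ty":0.03,"tz":0,"wx":0,"wy":0,"wz":-0.015},{"tx":-1,"ty":0.03,"tz":0,"wx":0,"wy":0,"wz":-0.015}]'
python3 - <<'E'
from h import *
d=cam('wrist'); s=bot.read_state()['ee_pos']; print(s, [(a,c,onz(d,[c],s[2]).round(1)) for a,c in pinks(d)])
# topmost rim edge of dish: scan column
f=d['frame'].astype(int); col=f[170:260,255:260].mean(1); print([(170+i,*v.astype(int)) for i,v in enumerate(col) if i%3==0])
print(delta([535.5,-352.5,70],.102))
E
```

```text
t: 40.78
ee_pos: [535.0, -327.3, 213.2]
orientation: [-0.001, 0.667, 0.745, 0.001]
ft_force: [-0.3, 0.8, -1.2]
grip_width: 50.5
grasp_force: 30.0
[ 535.28323984 -326.90776108  213.41807404] [([265, 213, 26, 17, 193], array([277. , 220.3]), array([[ 544. , -313.4,  213.4]])), ([221, 225, 75, 55, 3176], array([257.8, 251.1]), array([[ 535. , -334.1,  213.4]]))]
[(170, np.int64(150), np.int64(150), np.int64(146)), (173, np.int64(196), np.int64(197), np.int64(191)), (176, np.int64(113), np.int64(113), np.int64(112)), (179, np.int64(101), np.int64(100), np.int64(105)), (182, np.int64(101), np.int64(101), np.int64(104)), (185, np.int64(103), np.int64(101), np.int64(106)), (188, np.int64(103), np.int64(101), np.int64(105)), (191, np.int64(103), np.int64(101), np.int64(106)), (194, np.int64(102), np.int64(101), np.int64(104)), (197, np.int64(102), np.int64(101), np.int64(104)), (200, np.int64(114), np.int64(118), np.int64(121)), (203, np.int64(121), np.int64(119), np.int64(123)), (206, np.int64(133), np.int64(115), np.int64(119)), (209, np.int64(137), np.int64(117), np.int64(121)), (212, np.
[... 221 characters left out ...]
p.int64(159), np.int64(164)), (227, np.int64(204), np.int64(115), np.int64(129)), (230, np.int64(211), np.int64(123), np.int64(136)), (233, np.int64(210), np.int64(121), np.int64(135)), (236, np.int64(187), np.int64(104), np.int64(116)), (239, np.int64(156), np.int64(84), np.int64(94)), (242, np.int64(156), np.int64(84), np.int64(95)), (245, np.int64(157), np.int64(84), np.int64(94)), (248, np.int64(156), np.int64(83), np.int64(94)), (251, np.int64(157), np.int64(84), np.int64(94)), (254, np.int64(157), np.int64(84), np.int64(95)), (257, np.int64(175), np.int64(97), np.int64(108))]
[array([-0.172, -0.018,  0.956]), array([ 0.001, -0.004,  0.017]), array([ 6.000e-03,  1.000e-03, -5.983e+00])]
```

```bash
python3 -m pendant '[{"tx":-0.1,"ty":-0.01,"tz":0.05,"wx":0,"wy":0,"wz":0.015},{"tx":-0.172,"ty":-0.016,"tz":0.3,"wx":0,"wy":0,"wz":0.015},{"tx":-0.172,"ty":-0.016,"tz":0.6,"wx":0,"wy":0,"wz":0.015},{"tx":-0.172,"ty":-0.016,"tz":0.88,"wx":0,"wy":0,"wz":0.015},{"tx":-0.172,"ty":-0.016,"tz":0.95,"wx":0,"wy":0,"wz":0.015},{"tx":-0.172,"ty":-0.016,"tz":0.95,"wx":0,"wy":0,"wz":0.015},{"tx":-0.172,"ty":-0.016,"tz":0.95,"wx":0,"wy":0,"wz":0.015}]'
python3 -c "
from h import *
print(bot.read_state()['ee_pos'],delta([535.5,-352.3,44],.102))"
```

```text
t: 41.7
ee_pos: [536.9, -356.0, 72.6]
orientation: [0.002, 0.671, 0.742, 0.0]
ft_force: [0.7, -0.6, -1.3]
grip_width: 50.6
grasp_force: 30.0
[ 536.91820443 -355.97175002   72.59486039] [array([ 0.026, -0.008,  0.191]), array([ 0.006,  0.004, -0.003]), array([ 0.007, -0.01 ,  5.997])]
```

```bash
python3 -m pendant '[{"tx":0.021,"ty":-0.006,"tz":0.05,"wx":0,"wy":0,"wz":0},{"tx":0.021,"ty":-0.006,"tz":0.09,"wx":0,"wy":0,"wz":0},{"tx":0.021,"ty":-0.006,"tz":0.13,"wx":0,"wy":0,"wz":0},{"tx":0.021,"ty":-0.006,"tz":0.16,"wx":0,"wy":0,"wz":0},{"tx":0.021,"ty":-0.006,"tz":0.18,"wx":0,"wy":0,"wz":0},{"tx":0.021,"ty":-0.006,"tz":0.188,"wx":0,"wy":0,"wz":0},{"tx":0.021,"ty":-0.006,"tz":0.188,"wx":0,"wy":0,"wz":0}]'
```

```text
t: 42.58
ee_pos: [534.0, -352.3, 44.4]
orientation: [-0.0, 0.671, 0.742, -0.0]
ft_force: [-3.6, 1.5, 9.4]
grip_width: 50.4
grasp_force: 30.0
```

```bash
python3 -m pendant '[{"tx":0,"ty":0,"tz":0,"wx":0,"wy":0,"wz":0},{"tx":0,"ty":0,"tz":0,"wx":0,"wy":0,"wz":0},{"tx":0,"ty":0,"tz":0,"wx":0,"wy":0,"wz":0},{"tx":0,"ty":0,"tz":-0.1,"wx":0,"wy":0,"wz":0},{"tx":0,"ty":0,"tz":-0.3,"wx":0,"wy":0,"wz":0},{"tx":0,"ty":0,"tz":-0.65,"wx":0,"wy":0,"wz":0},{"tx":0,"ty":0,"tz":-1,"wx":0,"wy":0,"wz":0},{"tx":0.3,"ty":-0.03,"tz":-1,"wx":0,"wy":0,"wz":0},{"tx":0.65,"ty":-0.09,"tz":-1,"wx":0,"wy":0,"wz":0},{"tx":1,"ty":-0.15,"tz":-1,"wx":0,"wy":0,"wz":0}]' 0.5
python3 -m pendant '[{"tx":0.25,"ty":0,"tz":0,"wx":0,"wy":0,"wz":0},{"tx":0.6,"ty":0,"tz":0,"wx":0,"wy":0,"wz":0},{"tx":1,"ty":0,"tz":0,"wx":0,"wy":0,"wz":0}]'
python3 -m pendant '[{"tx":0.3,"ty":0,"tz":0,"wx":0,"wy":0,"wz":0},{"tx":0.65,"ty":0,"tz":0,"wx":0,"wy":0,"wz":0},{"tx":1,"ty":0,"tz":0,"wx":0,"wy":0,"wz":0}]'
python3 -m pendant '[{"tx":0.3,"ty":0,"tz":0,"wx":0,"wy":0,"wz":0},{"tx":0.65,"ty":0,"tz":0,"wx":0,"wy":0,"wz":0},{"tx":1,"ty":0,"tz":0,"wx":0,"wy":0,"wz":0},{"tx":1,"ty":0,"tz":0,"wx":0,"wy":0,"wz":0},{"tx":1,"ty":0,"tz":0,"wx":0,"wy":0,"wz":0}]'
python3 - <<'E'
from h import *
d=cam('wrist'); print(bot.read_state()['ee_pos'])
for st,c in pinks(d): print(st,c,onz(d,[c],20).round(1))
d=cam('top')
for st,c in pinks(d,20): print(st,c,onz(d,[c],20).round(1),onz(d,[c],46).round(1))
print(delta([445,310,192],.102))
E
```

```text
t: 43.82
ee_pos: [496.8, -203.7, 193.6]
orientation: [0.001, 0.671, 0.742, 0.001]
ft_force: [1.1, 0.3, 0.4]
grip_width: 69.7
grasp_force: 0.0
t: 44.2
ee_pos: [482.1, -55.0, 193.5]
orientation: [0.001, 0.671, 0.741, 0.001]
ft_force: [1.5, 0.2, 0.8]
grip_width: 69.8
grasp_force: 0.0
t: 44.58
ee_pos: [466.9, 95.0, 193.5]
orientation: [0.001, 0.671, 0.742, 0.001]
ft_force: [1.7, -0.5, 0.7]
grip_width: 69.9
grasp_force: 0.0
t: 45.2
ee_pos: [451.9, 241.9, 192.8]
orientation: [0.001, 0.671, 0.742, -0.0]
ft_force: [0.1, -0.6, 0.1]
grip_width: 69.3
grasp_force: 0.0
[452.22580453 240.98067599 192.64509441]
[241, 31, 43, 44, 1509] [261.9  52.8] [[442.6 372.2  20. ]]
[495, 129, 7, 7, 38] [498.4 131.6] [[ 823.7 -964.2   20. ]] [[ 817.4 -950.3   46. ]]
[372, 192, 11, 11, 96] [376.8 197.1] [[ 544.3 -422.5   20. ]] [[ 541.9 -416.1   46. ]]
[357, 194, 11, 11, 97] [362.1 198.8] [[ 537.6 -361.    20. ]] [[ 535.2 -355.5   46. ]]
[180, 220, 7, 8, 40] [182.6 223.9] [[437.4 378.7  20. ]] [[436.5 373.9  46. ]]
[array([ 0.465, -0.004,  0.003]), array([ 0.001,  0.002, -0.009]), array([ 4.000e-03, -1.000e-03,  5.991e+00])]
```

```bash
python3 -c "
from h import *
print(delta([443,372.3,18],.102))"
```

```text
[array([0.881, 0.023, 1.163]), array([ 0.001,  0.002, -0.009]), array([ 4.000e-03, -1.000e-03,  5.991e+00])]
```

```bash
python3 -m pendant '[{"tx":0.2,"ty":0,"tz":0,"wx":0,"wy":0,"wz":0},{"tx":0.5,"ty":0.01,"tz":0,"wx":0,"wy":0,"wz":0},{"tx":0.87,"ty":0.023,"tz":0.1,"wx":0,"wy":0,"wz":0},{"tx":0.87,"ty":0.023,"tz":0.3,"wx":0,"wy":0,"wz":0},{"tx":0.87,"ty":0.023,"tz":0.6,"wx":0,"wy":0,"wz":0},{"tx":0.87,"ty":0.023,"tz":0.9,"wx":0,"wy":0,"wz":0},{"tx":0.87,"ty":0.023,"tz":1,"wx":0,"wy":0,"wz":0},{"tx":0.87,"ty":0.023,"tz":1,"wx":0,"wy":0,"wz":0},{"tx":0.87,"ty":0.023,"tz":1,"wx":0,"wy":0,"wz":0}]'
python3 -m pendant '[{"tx":0,"ty":0,"tz":0.08,"wx":0,"wy":0,"wz":0},{"tx":0,"ty":0,"tz":0.16,"wx":0,"wy":0,"wz":0},{"tx":0,"ty":0,"tz":0.16,"wx":0,"wy":0,"wz":0},{"tx":0,"ty":0,"tz":0.16,"wx":0,"wy":0,"wz":0}]'
python3 -m pendant '[{"tx":0,"ty":0,"tz":0,"wx":0,"wy":0,"wz":0},{"tx":0,"ty":0,"tz":0,"wx":0,"wy":0,"wz":0},{"tx":0,"ty":0,"tz":0,"wx":0,"wy":0,"wz":0},{"tx":0,"ty":0,"tz":0,"wx":0,"wy":0,"wz":0}]' -1
```

```text
t: 46.42
ee_pos: [443.4, 373.5, 44.2]
orientation: [0.0, 0.671, 0.741, 0.002]
ft_force: [0.2, 0.1, -0.8]
grip_width: 69.6
grasp_force: 0.0
t: 46.92
ee_pos: [442.1, 372.8, 18.3]
orientation: [-0.0, 0.671, 0.742, -0.0]
ft_force: [0.0, 0.1, 0.8]
grip_width: 70.0
grasp_force: 0.0
t: 47.42
ee_pos: [442.4, 372.8, 18.6]
orientation: [0.0, 0.671, 0.742, 0.0]
ft_force: [0.6, -1.1, 1.5]
grip_width: 49.7
grasp_force: 29.8
```

```bash
python3 -m pendant '[{"tx":0,"ty":0,"tz":-0.1,"wx":0,"wy":0,"wz":0},{"tx":0,"ty":0,"tz":-0.35,"wx":0,"wy":0,"wz":0},{"tx":0,"ty":0,"tz":-0.65,"wx":0,"wy":0,"wz":0},{"tx":-0.15,"ty":0,"tz":-0.95,"wx":0,"wy":0,"wz":0},{"tx":-0.4,"ty":0,"tz":-1,"wx":0,"wy":0,"wz":0},{"tx":-0.7,"ty":0,"tz":-1,"wx":0,"wy":0,"wz":0},{"tx":-1,"ty":0,"tz":-1,"wx":0,"wy":0,"wz":0}]'
python3 -m pendant '[{"tx":-0.25,"ty":0,"tz":-0.1,"wx":0,"wy":0,"wz":0},{"tx":-0.5,"ty":0,"tz":-0.25,"wx":0,"wy":0,"wz":0},{"tx":-0.75,"ty":0,"tz":-0.3,"wx":0,"wy":0,"wz":0},{"tx":-1,"ty":0,"tz":-0.3,"wx":0,"wy":0,"wz":0}]'
python3 -m pendant '[{"tx":-0.25,"ty":0,"tz":0,"wx":0,"wy":0,"wz":0},{"tx":-0.5,"ty":0.05,"tz":0,"wx":0,"wy":0,"wz":0},{"tx":-0.75,"ty":0.1,"tz":0,"wx":0,"wy":0,"wz":0},{"tx":-1,"ty":0.1,"tz":0,"wx":0,"wy":0,"wz":0}]'
python3 -m pendant '[{"tx":-0.25,"ty":0,"tz":0,"wx":0,"wy":0,"wz":0},{"tx":-0.5,"ty":0,"tz":0,"wx":0,"wy":0,"wz":0},{"tx":-0.75,"ty":0.02,"tz":0,"wx":0,"wy":0,"wz":0},{"tx":-1,"ty":0.02,"tz":0,"wx":0,"wy":0,"wz":0},{"tx":-1,"ty":0.02,"tz":0,"wx":0,"wy":0,"wz":0},{"tx":-1,"ty":0.02,"tz":0,"wx":0,"wy":0,"wz":0}]'
python3 -c "
from h import *
d=cam('wrist'); print(pinks(d))
print(bot.read_state()['ee_pos'],delta([529.6,-292.5,70],.102))"
```

```text
t: 48.3
ee_pos: [457.1, 222.1, 169.4]
orientation: [0.0, 0.671, 0.742, 0.001]
ft_force: [1.4, -0.4, -1.4]
grip_width: 48.9
grasp_force: 29.8
t: 48.8
ee_pos: [472.4, 73.1, 215.0]
orientation: [0.001, 0.671, 0.742, 0.001]
ft_force: [0.5, -0.7, -1.0]
grip_width: 49.3
grasp_force: 29.8
t: 49.3
ee_pos: [502.4, -74.6, 214.2]
orientation: [0.0, 0.671, 0.742, 0.0]
ft_force: [0.4, -0.7, -0.8]
grip_width: 49.5
grasp_force: 29.8
t: 50.05
ee_pos: [519.9, -221.3, 213.7]
orientation: [-0.0, 0.67, 0.742, 0.0]
ft_force: [-0.6, 1.4, -0.7]
grip_width: 49.3
grasp_force: 29.8
[([259, 208, 32, 19, 248], array([273.5, 215.8])), ([221, 221, 75, 56, 3243], array([257.9, 248.2])), ([244, 280, 22, 8, 151], array([255.2, 283.7])), ([243, 321, 31, 17, 392], array([258.1, 329. ]))]
[ 520.07466973 -220.74663557  213.79458443] [array([-0.483,  0.014,  0.958]), array([ 0.001, -0.002,  0.001]), array([ 3.000e-03,  1.000e-03, -5.999e+00])]
```

```bash
python3 -m pendant '[{"tx":-0.2,"ty":0.01,"tz":0,"wx":0,"wy":0,"wz":0},{"tx":-0.465,"ty":0.013,"tz":0.1,"wx":0,"wy":0,"wz":0},{"tx":-0.465,"ty":0.013,"tz":0.4,"wx":0,"wy":0,"wz":0},{"tx":-0.465,"ty":0.013,"tz":0.7,"wx":0,"wy":0,"wz":0},{"tx":-0.465,"ty":0.013,"tz":0.9,"wx":0,"wy":0,"wz":0},{"tx":-0.465,"ty":0.013,"tz":0.95,"wx":0,"wy":0,"wz":0},{"tx":-0.465,"ty":0.013,"tz":0.95,"wx":0,"wy":0,"wz":0},{"tx":-0.465,"ty":0.013,"tz":0.95,"wx":0,"wy":0,"wz":0}]'
python3 -c "
from h import *
print(bot.read_state()['ee_pos'],delta([529.6,-292.5,44.5],.102))"
```

```text
t: 51.1
ee_pos: [530.3, -291.8, 72.6]
orientation: [0.002, 0.671, 0.742, 0.001]
ft_force: [0.0, 0.6, -0.7]
grip_width: 49.0
grasp_force: 29.8
[ 530.30922216 -291.79917763   72.5881596 ] [array([-0.004, -0.006,  0.187]), array([ 0.006,  0.003, -0.003]), array([ 4.000e-03, -9.000e-03,  5.997e+00])]
```

```bash
python3 -m pendant '[{"tx":-0.01,"ty":-0.004,"tz":0.05,"wx":0,"wy":0,"wz":0},{"tx":-0.01,"ty":-0.004,"tz":0.09,"wx":0,"wy":0,"wz":0},{"tx":-0.01,"ty":-0.004,"tz":0.13,"wx":0,"wy":0,"wz":0},{"tx":-0.01,"ty":-0.004,"tz":0.16,"wx":0,"wy":0,"wz":0},{"tx":-0.01,"ty":-0.004,"tz":0.18,"wx":0,"wy":0,"wz":0},{"tx":-0.01,"ty":-0.004,"tz":0.186,"wx":0,"wy":0,"wz":0},{"tx":-0.01,"ty":-0.004,"tz":0.186,"wx":0,"wy":0,"wz":0}]'
```

```text
t: 51.98
ee_pos: [528.3, -293.2, 44.6]
orientation: [-0.0, 0.671, 0.742, -0.0]
ft_force: [-2.8, 0.9, 9.3]
grip_width: 49.8
grasp_force: 29.8
```

```bash
python3 -m pendant '[{"tx":0,"ty":0,"tz":0,"wx":0,"wy":0,"wz":0},{"tx":0,"ty":0,"tz":0,"wx":0,"wy":0,"wz":0},{"tx":0,"ty":0,"tz":0,"wx":0,"wy":0,"wz":0},{"tx":0,"ty":0,"tz":-0.1,"wx":0,"wy":0,"wz":0},{"tx":0,"ty":0,"tz":-0.3,"wx":0,"wy":0,"wz":0},{"tx":0,"ty":0,"tz":-0.65,"wx":0,"wy":0,"wz":0},{"tx":0,"ty":0,"tz":-1,"wx":0,"wy":0,"wz":0},{"tx":0,"ty":0,"tz":-1,"wx":0,"wy":0,"wz":0}]' 0.5
python3 -m pendant '[{"tx":0,"ty":0,"tz":-0.3,"wx":0,"wy":0,"wz":-0.3},{"tx":0,"ty":0,"tz":-0.4,"wx":0,"wy":0,"wz":-0.65},{"tx":0,"ty":0,"tz":-0.4,"wx":0,"wy":0,"wz":-1}]' 0
python3 -m pendant '[{"tx":0,"ty":0,"tz":0,"wx":0,"wy":0,"wz":-0.35},{"tx":0,"ty":0,"tz":0,"wx":0,"wy":0,"wz":-0.7},{"tx":0,"ty":0,"tz":0,"wx":0,"wy":0,"wz":-1}]'
python3 -m pendant '[{"tx":0,"ty":0,"tz":0,"wx":0,"wy":0,"wz":-0.35},{"tx":0,"ty":0,"tz":0,"wx":0,"wy":0,"wz":-0.7},{"tx":0,"ty":0,"tz":0,"wx":0,"wy":0,"wz":-0.85},{"tx":0,"ty":0,"tz":0,"wx":0,"wy":0,"wz":-0.85},{"tx":0,"ty":0,"tz":0,"wx":0,"wy":0,"wz":-0.85}]'
python3 - <<'E'
from h import *
d=cam('top')
for st,c in pinks(d,20): print(st,c,onz(d,[c],46).round(1))
print(bot.read_state()['joints'].round(2))
print(delta([639,-60,253],1.6))
E
```

```text
t: 52.98
ee_pos: [531.9, -294.1, 199.0]
orientation: [0.006, 0.671, 0.742, 0.002]
ft_force: [-0.4, 0.2, -0.1]
grip_width: 69.7
grasp_force: 0.0
t: 53.35
ee_pos: [529.0, -293.3, 254.4]
orientation: [0.001, 0.453, 0.891, -0.0]
ft_force: [0.2, 0.3, -1.3]
grip_width: 48.0
grasp_force: 0.0
t: 53.72
ee_pos: [527.9, -293.2, 252.4]
orientation: [-0.001, 0.207, 0.978, 0.0]
ft_force: [0.1, 0.7, -1.1]
grip_width: 46.5
grasp_force: 0.0
t: 54.35
ee_pos: [528.3, -293.3, 252.7]
orientation: [-0.0, -0.01, 1.0, 0.0]
ft_force: [0.8, -0.1, -0.8]
grip_width: 46.4
grasp_force: 0.0
[496, 129, 7, 7, 43] [498.7 132.1] [[ 815.2 -951.4   46. ]]
[ 0.95  0.63 -0.85  1.5   0.49  1.23  1.63]
[array([-0.77 ,  1.539, -0.002]), array([ 0.   , -0.001, -0.016]), array([-1.000e-03, -0.000e+00,  5.984e+00])]
```

```bash
python3 -m pendant '[{"tx":-0.15,"ty":0.2,"tz":0,"wx":0,"wy":0,"wz":0},{"tx":-0.4,"ty":0.5,"tz":0,"wx":0,"wy":0,"wz":0},{"tx":-0.65,"ty":0.8,"tz":0,"wx":0,"wy":0,"wz":0},{"tx":-0.74,"ty":0.98,"tz":0,"wx":0,"wy":0,"wz":0},{"tx":-0.74,"ty":0.98,"tz":0,"wx":0,"wy":0,"wz":0},{"tx":-0.74,"ty":0.98,"tz":0,"wx":0,"wy":0,"wz":0}]'
python3 - <<'E'
from h import *
d=cam('wrist'); g=cv2.cvtColor(d['frame'],cv2.COLOR_RGB2GRAY)
print(proj(d,[[639,-136.5,182],[515.8,-147.5,160],[541.8,-416,68]]).round(0))
for st,c in pinks(d): print(st,c,onz(d,[c],46).round(1))
m=(g<45).astype(np.uint8); n,l,st,c=cv2.connectedComponentsWithStats(m)
print([(st[i].tolist(),c[i].round(0)) for i in range(1,n) if st[i,4]>80])
d=cam('top'); print(proj(d,[[639,-136.5,182],[540,-350,66]]).round(0))
for st,c in pinks(d,20): print(st,c,onz(d,[c],46).round(1))
u,v=proj(d,[[639,-136.5,182]])[0].astype(int); print(cv2.cvtColor(d['frame'],cv2.COLOR_RGB2GRAY)[v-6:v+7,u-6:u+7])
print(bot.read_state()['ee_pos'],delta([639,-136.5,150],1.62))
E
```

```text
t: 55.15
ee_pos: [635.9, -145.6, 252.8]
orientation: [-0.0, -0.01, 1.0, -0.001]
ft_force: [-0.6, -0.1, 0.8]
grip_width: 46.7
grasp_force: 0.0
[[268. 208.]
 [258.  50.]
 [ 25.  91.]]
[114, 58, 38, 39, 1101] [131.3  77.5] [[ 527.6 -294.9   46. ]]
[66, 64, 26, 38, 752] [78.7 82.3] [[ 532.1 -360.2   46. ]]
[89, 68, 13, 34, 248] [95.5 85.5] [[ 536.2 -339.4   46. ]]
[22, 72, 21, 35, 572] [32.2 89. ] [[ 538.4 -421.9   46. ]]
[40, 73, 15, 35, 296] [47.1 91.5] [[ 541.9 -402.3   46. ]]
[([315, 138, 7, 89, 158], array([318., 182.])), ([441, 143, 71, 12, 417], array([478., 150.])), ([259, 186, 22, 31, 541], array([269., 201.])), ([196, 230, 22, 58, 536], array([208., 265.])), ([299, 230, 23, 60, 546], array([308., 265.])), ([0, 256, 512, 128, 17975], array([156., 335.])), ([337, 256, 145, 96, 9832], array([411., 302.]))]
[[311. 169.]
 [362. 197.]]
[496, 129, 7, 7, 45] [498.8 132.1] [[ 815.2 -951.9   46. ]]
[372, 193, 10, 10, 87] [376.6 197.5] [[ 540.2 -415.3   46. ]]
[357, 194, 11, 11, 90] [362.2 198.9] [[ 534.8 -355.9   46. ]]
[[ 38  42  47  42  44  39  28  17  44  95  82  79 104]
 [ 38  45  38  43  35  41  24  12   4  82 103  79  87]
 [ 21  28  19  22  19  20  18  25  17   6  75  30  24]
 [ 30  35  29  26  30  28  31  64  25   4  14  23  27]
 [ 41  36  44  39  35  35  35  33  37  21  10  20  32]
 [ 39  42  41  36  36  36  34  31  36  45  32  32  16]
 [ 23  36  41  40  31  36  30  27  54  86  80  81  27]
 [ 39  36  35  40  38  35  37  55  57  78  67  73  54]
 [ 47  33  38  36  39  39  34  43  90  89  91 104  92]
 [ 38  28  27  26  26  26  24  46  79  92  87 116 108]
 [ 38  47  30  51  57  34  30 133 141 158 101  94 101]
 [127 129  83 140 149  92  94 205 148 134  93  93  98]
 [151 153  88 162 176 103 100 188 166 101  90  91  94]]
[ 635.73538217 -146.48088457  252.81263431] [array([-0.023,  0.067,  0.685]), array([-0.003, -0.001, -0.059]), array([-2.000e-03,  5.000e-03,  5.941e+00])]
```

```bash
python3 -m pendant '[{"tx":-0.02,"ty":0.06,"tz":0,"wx":0,"wy":0,"wz":0},{"tx":-0.02,"ty":0.06,"tz":0.2,"wx":0,"wy":0,"wz":0},{"tx":-0.02,"ty":0.06,"tz":0.45,"wx":0,"wy":0,"wz":0},{"tx":-0.02,"ty":0.06,"tz":0.6,"wx":0,"wy":0,"wz":0},{"tx":-0.02,"ty":0.06,"tz":0.68,"wx":0,"wy":0,"wz":0},{"tx":-0.02,"ty":0.06,"tz":0.68,"wx":0,"wy":0,"wz":0}]'
python3 -m pendant '[{"tx":0,"ty":0,"tz":0,"wx":0,"wy":0,"wz":0},{"tx":0,"ty":0,"tz":0,"wx":0,"wy":0,"wz":0},{"tx":0,"ty":0,"tz":0,"wx":0,"wy":0,"wz":0},{"tx":0,"ty":0,"tz":0,"wx":0,"wy":0,"wz":0},{"tx":0,"ty":0,"tz":0,"wx":0,"wy":0,"wz":0},{"tx":0,"ty":0,"tz":0,"wx":0,"wy":0,"wz":0}]' -1
cat >> h.py <<'E'
def arc(das,r=None,hub=(515.8,-147.5)):
    s=bot.read_state(); c=np.array(s['ee_pos']); q=s['orientation']; M=R.from_quat([q[1],q[2],q[3],q[0]]).as_matrix()
    v=c[:2]-hub; a0=np.arctan2(v[0],-v[1]); r0=np.hypot(*v); print('r',r0.round(1),'theta',round(a0-.1,3))
    r=r or r0
    for a in das:
        p=np.r_[hub+r*np.array([np.sin(a0+a),-np.cos(a0+a)]),c[2]]
        print(a,(M.T@(p-c)/150).round(3)[:2],'wz',round(-a/.5236,3))
E
python3 -c "
from h import *
arc([-.08,-.16,-.24,-.32,-.40,-.48])"
```

```text
t: 56.0
ee_pos: [638.9, -134.9, 150.6]
orientation: [-0.0, -0.011, 1.0, 0.0]
ft_force: [0.8, 0.3, 0.2]
grip_width: 46.8
grasp_force: 0.0
t: 56.75
ee_pos: [639.5, -135.1, 151.6]
orientation: [0.001, -0.011, 1.0, -0.0]
ft_force: [-0.3, -0.5, 3.9]
grip_width: 19.6
grasp_force: 30.0
r 124.3 theta 1.571
-0.08 [-0.003 -0.066] wz 0.153
-0.16 [ 0.    -0.132] wz 0.306
-0.24 [ 0.008 -0.198] wz 0.458
-0.32 [ 0.021 -0.263] wz 0.611
-0.4 [ 0.04  -0.327] wz 0.764
-0.48 [ 0.063 -0.389] wz 0.917
```

Gas is all shut; swinging home in arcs, turning the tool with the arm.

```bash
python3 -m pendant '[{"tx":-0.003,"ty":-0.066,"tz":0,"wx":0,"wy":0,"wz":0.153},{"tx":0,"ty":-0.132,"tz":0,"wx":0,"wy":0,"wz":0.306},{"tx":0.008,"ty":-0.198,"tz":0,"wx":0,"wy":0,"wz":0.458},{"tx":0.021,"ty":-0.263,"tz":0,"wx":0,"wy":0,"wz":0.611},{"tx":0.04,"ty":-0.327,"tz":0,"wx":0,"wy":0,"wz":0.764},{"tx":0.063,"ty":-0.389,"tz":0,"wx":0,"wy":0,"wz":0.917},{"tx":0.063,"ty":-0.389,"tz":0,"wx":0,"wy":0,"wz":0.917},{"tx":0.063,"ty":-0.389,"tz":0,"wx":0,"wy":0,"wz":0.917}]'
python3 -c "
from h import *
arc([-.08,-.16,-.24,-.32,-.40,-.48],124)"
```

```text
t: 57.75
ee_pos: [631.6, -193.5, 151.6]
orientation: [0.001, 0.227, 0.974, -0.0]
ft_force: [0.6, -1.2, 5.5]
grip_width: 19.5
grasp_force: 30.0
r 124.6 theta 1.093
-0.08 [ 0.001 -0.066] wz 0.153
-0.16 [ 0.004 -0.132] wz 0.306
-0.24 [ 0.012 -0.198] wz 0.458
-0.32 [ 0.025 -0.263] wz 0.611
-0.4 [ 0.044 -0.326] wz 0.764
-0.48 [ 0.067 -0.388] wz 0.917
```

```bash
python3 -m pendant '[{"tx":0.001,"ty":-0.066,"tz":0,"wx":0,"wy":0,"wz":0.153},{"tx":0.004,"ty":-0.132,"tz":0,"wx":0,"wy":0,"wz":0.306},{"tx":0.012,"ty":-0.198,"tz":0,"wx":0,"wy":0,"wz":0.458},{"tx":0.025,"ty":-0.263,"tz":0,"wx":0,"wy":0,"wz":0.611},{"tx":0.044,"ty":-0.326,"tz":0,"wx":0,"wy":0,"wz":0.764},{"tx":0.067,"ty":-0.388,"tz":0,"wx":0,"wy":0,"wz":0.917},{"tx":0.067,"ty":-0.388,"tz":0,"wx":0,"wy":0,"wz":0.917},{"tx":0.067,"ty":-0.388,"tz":0,"wx":0,"wy":0,"wz":0.917}]'
python3 -c "
from h import *
arc([-.08,-.16,-.24,-.32,-.40,-.48],124)"
```

```text
t: 58.75
ee_pos: [597.3, -242.2, 151.6]
orientation: [0.002, 0.452, 0.892, -0.0]
ft_force: [0.5, -3.7, 4.7]
grip_width: 19.7
grasp_force: 30.0
r 125.0 theta 0.611
-0.08 [ 0.004 -0.067] wz 0.153
-0.16 [ 0.007 -0.133] wz 0.306
-0.24 [ 0.015 -0.198] wz 0.458
-0.32 [ 0.028 -0.263] wz 0.611
-0.4 [ 0.046 -0.326] wz 0.764
-0.48 [ 0.07  -0.388] wz 0.917
```

```bash
python3 -m pendant '[{"tx":0.004,"ty":-0.066,"tz":0,"wx":0,"wy":0,"wz":0.153},{"tx":0.007,"ty":-0.132,"tz":0,"wx":0,"wy":0,"wz":0.306},{"tx":0.015,"ty":-0.198,"tz":0,"wx":0,"wy":0,"wz":0.458},{"tx":0.028,"ty":-0.263,"tz":0,"wx":0,"wy":0,"wz":0.611},{"tx":0.046,"ty":-0.326,"tz":0,"wx":0,"wy":0,"wz":0.764},{"tx":0.07,"ty":-0.388,"tz":0,"wx":0,"wy":0,"wz":0.917},{"tx":0.07,"ty":-0.388,"tz":0,"wx":0,"wy":0,"wz":0.917},{"tx":0.07,"ty":-0.388,"tz":0,"wx":0,"wy":0,"wz":0.917}]'
python3 -c "
from h import *
arc([-.04,-.08,-.12,-.16,-.20],124)"
```

```text
t: 59.75
ee_pos: [543.7, -269.7, 151.6]
orientation: [0.002, 0.651, 0.759, -0.001]
ft_force: [0.6, -5.0, 4.9]
grip_width: 19.3
grasp_force: 30.0
r 125.3 theta 0.124
-0.04 [ 0.007 -0.034] wz 0.076
-0.08 [ 0.007 -0.067] wz 0.153
-0.12 [ 0.008 -0.1  ] wz 0.229
-0.16 [ 0.01  -0.133] wz 0.306
-0.2 [ 0.013 -0.166] wz 0.382
```

```bash
python3 -m pendant '[{"tx":0.007,"ty":-0.034,"tz":0,"wx":0,"wy":0,"wz":0.076},{"tx":0.007,"ty":-0.067,"tz":0,"wx":0,"wy":0,"wz":0.153},{"tx":0.008,"ty":-0.09,"tz":0,"wx":0,"wy":0,"wz":0.22},{"tx":0.008,"ty":-0.1,"tz":0,"wx":0,"wy":0,"wz":0.22},{"tx":0.008,"ty":-0.11,"tz":0,"wx":0,"wy":0,"wz":0.22},{"tx":0.008,"ty":-0.115,"tz":0,"wx":0,"wy":0,"wz":0.22},{"tx":0.008,"ty":-0.115,"tz":0,"wx":0,"wy":0,"wz":0.22}]'
python3 -c "
from h import *
arc([-.02,-.04])"
```

```text
t: 60.62
ee_pos: [527.8, -272.3, 151.6]
orientation: [0.004, 0.695, 0.719, -0.0]
ft_force: [3.4, -6.8, 3.4]
grip_width: 19.1
grasp_force: 30.0
r 125.4 theta -0.004
-0.02 [-0.001 -0.017] wz 0.038
-0.04 [-0.001 -0.033] wz 0.076
```

```bash
python3 -m pendant '[{"tx":0,"ty":-0.01,"tz":0,"wx":0,"wy":0,"wz":0},{"tx":0,"ty":-0.02,"tz":0,"wx":0,"wy":0,"wz":0},{"tx":0,"ty":-0.02,"tz":0,"wx":0,"wy":0,"wz":0}]'
python3 -c "
from h import *
arc([])"
```

```text
t: 61.0
ee_pos: [527.8, -272.4, 151.6]
orientation: [0.006, 0.694, 0.72, 0.002]
ft_force: [9.1, -8.2, -0.7]
grip_width: 19.3
grasp_force: 30.1
r 125.4 theta -0.004
```

```bash
python3 -m pendant '[{"tx":0,"ty":0.02,"tz":0,"wx":0,"wy":0,"wz":0},{"tx":0,"ty":0.02,"tz":0,"wx":0,"wy":0,"wz":0},{"tx":0,"ty":0.02,"tz":0,"wx":0,"wy":0,"wz":0},{"tx":0,"ty":0.02,"tz":-0.2,"wx":0,"wy":0,"wz":0},{"tx":0,"ty":0.02,"tz":-0.55,"wx":0,"wy":0,"wz":0},{"tx":0,"ty":0.02,"tz":-0.65,"wx":0,"wy":0,"wz":0},{"tx":0,"ty":0.02,"tz":-0.65,"wx":0,"wy":0,"wz":0}]' 0
python3 -m pendant '[{"tx":0,"ty":-0.2,"tz":0,"wx":0,"wy":0,"wz":0.3},{"tx":0,"ty":-0.5,"tz":0,"wx":0,"wy":0,"wz":0.65},{"tx":0,"ty":-0.8,"tz":0,"wx":0,"wy":0,"wz":1},{"tx":0,"ty":-1,"tz":0,"wx":0,"wy":0,"wz":1}]' -1
python3 -m pendant '[{"tx":0,"ty":0,"tz":0,"wx":0,"wy":0,"wz":0.35},{"tx":0,"ty":0,"tz":0,"wx":0,"wy":0,"wz":0.7},{"tx":0,"ty":0,"tz":0,"wx":0,"wy":0,"wz":1}]'
python3 -m pendant '[{"tx":0,"ty":0,"tz":0,"wx":0,"wy":0,"wz":0.35},{"tx":0,"ty":0,"tz":0,"wx":0,"wy":0,"wz":0.7},{"tx":0,"ty":0,"tz":0,"wx":0,"wy":0,"wz":0.88},{"tx":0,"ty":0,"tz":0,"wx":0,"wy":0,"wz":0.88},{"tx":0,"ty":0,"tz":0,"wx":0,"wy":0,"wz":0.88}]'
python3 - <<'E'
from h import *
d=cam('wrist'); save(d,'w13.png',s=1.5)
print(bot.read_state()['ee_pos'],bot.read_state()['joints'].round(2))
print(proj(d,PIV+[0,0,52]).round(0).tolist(), proj(d,[[515.8,-147.5,160],[528.2,-270.9,182]]).round(0))
hsv=cv2.cvtColor(d['frame'],cv2.COLOR_RGB2HSV); m=cv2.inRange(hsv,(0,180,100),(4,255,255))|cv2.inRange(hsv,(176,180,100),(180,255,255))
n,l,st,c=cv2.connectedComponentsWithStats(m);print([(st[i].tolist(),c[i].round(0)) for i in range(1,n) if st[i,4]>8])
g=cv2.cvtColor(d['frame'],cv2.COLOR_RGB2GRAY)<40; n,l,st,c=cv2.connectedComponentsWithStats(g.astype(np.uint8)); print([(st[i].tolist(),c[i].round(0)) for i in range(1,n) if 200<st[i,4]<3000])
print(delta(tg(4,-32,4,150),-np.pi/2+.1))
E
```

```text
t: 61.88
ee_pos: [525.8, -268.3, 249.0]
orientation: [0.0, 0.694, 0.72, 0.0]
ft_force: [-0.5, -0.0, -0.7]
grip_width: 46.7
grasp_force: 0.0
t: 62.38
ee_pos: [372.2, -273.4, 246.4]
orientation: [-0.002, 0.857, 0.515, -0.002]
ft_force: [-0.8, -0.6, 0.2]
grip_width: 11.2
grasp_force: 0.0
t: 62.75
ee_pos: [374.3, -273.3, 246.4]
orientation: [-0.002, 0.962, 0.274, -0.002]
ft_force: [0.5, -0.3, -0.3]
grip_width: 0.1
grasp_force: 0.0
t: 63.38
ee_pos: [375.2, -273.6, 247.4]
orientation: [-0.001, 0.999, 0.051, -0.001]
ft_force: [0.1, -0.3, -0.3]
grip_width: 0.2
grasp_force: 0.0
[ 375.42218774 -273.75221885  247.7001344 ] [ 0.64  0.3  -0.08  1.89  0.03  0.96 -0.92]
[[266.0, 168.0], [291.0, 167.0], [316.0, 167.0], [340.0, 167.0], [365.0, 167.0]] [[114.   6.]
 [278.  -9.]]
[([365, 143, 3, 5, 13], array([366., 145.])), ([365, 155, 15, 12, 100], array([373., 160.]))]
[([264, 0, 25, 20, 274], array([275.,  10.])), ([240, 142, 76, 48, 1842], array([267., 163.])), ([256, 230, 5, 58, 246], array([258., 260.]))]
[array([-0.183,  0.623,  0.651]), array([-0.002,  0.003,  0.001]), array([-4.000e-03, -4.000e-03, -5.999e+00])]
```

```bash
python3 -m pendant '[{"tx":-0.1,"ty":0.2,"tz":0,"wx":0,"wy":0,"wz":0},{"tx":-0.183,"ty":0.45,"tz":0.1,"wx":0,"wy":0,"wz":0},{"tx":-0.183,"ty":0.62,"tz":0.4,"wx":0,"wy":0,"wz":0},{"tx":-0.183,"ty":0.62,"tz":0.8,"wx":0,"wy":0,"wz":0},{"tx":-0.183,"ty":0.62,"tz":0.85,"wx":0,"wy":0,"wz":0},{"tx":-0.183,"ty":0.62,"tz":0.85,"wx":0,"wy":0,"wz":0},{"tx":-0.183,"ty":0.62,"tz":0.85,"wx":0,"wy":0,"wz":0}]'
python3 -c "
from h import *
print(delta(tg(4,-32,4,70)),delta(tg(4,-1,4,70)))"
```

```text
t: 64.3
ee_pos: [359.3, -370.2, 123.2]
orientation: [0.002, 0.999, 0.05, 0.002]
ft_force: [0.1, -0.3, 0.2]
grip_width: 0.8
grasp_force: 0.0
[array([-0.013, -0.008,  0.355])] [array([ 0.193, -0.008,  0.355])]
```

```bash
python3 -m pendant '[{"tx":-0.015,"ty":-0.008,"tz":0.15,"wx":0,"wy":0,"wz":0},{"tx":-0.015,"ty":-0.008,"tz":0.35,"wx":0,"wy":0,"wz":0},{"tx":-0.015,"ty":-0.008,"tz":0.355,"wx":0,"wy":0,"wz":0},{"tx":0.04,"ty":-0.008,"tz":0.355,"wx":0,"wy":0,"wz":0},{"tx":0.09,"ty":-0.008,"tz":0.355,"wx":0,"wy":0,"wz":0},{"tx":0.14,"ty":-0.008,"tz":0.355,"wx":0,"wy":0,"wz":0},{"tx":0.19,"ty":-0.008,"tz":0.355,"wx":0,"wy":0,"wz":0},{"tx":0.19,"ty":-0.008,"tz":0.355,"wx":0,"wy":0,"wz":0},{"tx":0.05,"ty":-0.008,"tz":0.355,"wx":0,"wy":0,"wz":0},{"tx":-0.015,"ty":-0.008,"tz":0.3,"wx":0,"wy":0,"wz":0},{"tx":-0.015,"ty":-0.008,"tz":0.05,"wx":0,"wy":0,"wz":0},{"tx":-0.015,"ty":-0.008,"tz":0.05,"wx":0,"wy":0,"wz":0}]'
python3 -c "
from h import *
print(delta(tg(3,-32,0,70)),delta(tg(3,-1,0,70)))"
```

```text
t: 65.8
ee_pos: [356.5, -370.0, 116.2]
orientation: [0.002, 0.999, 0.049, 0.003]
ft_force: [0.8, -0.2, -0.7]
grip_width: 0.4
grasp_force: 0.0
[array([ 0.002, -0.179,  0.307])] [array([ 0.208, -0.179,  0.308])]
```

```bash
python3 -m pendant '[{"tx":0,"ty":-0.1,"tz":0,"wx":0,"wy":0,"wz":0},{"tx":0,"ty":-0.179,"tz":0.05,"wx":0,"wy":0,"wz":0},{"tx":0,"ty":-0.179,"tz":0.2,"wx":0,"wy":0,"wz":0},{"tx":0,"ty":-0.179,"tz":0.308,"wx":0,"wy":0,"wz":0},{"tx":0.06,"ty":-0.179,"tz":0.308,"wx":0,"wy":0,"wz":0},{"tx":0.11,"ty":-0.179,"tz":0.308,"wx":0,"wy":0,"wz":0},{"tx":0.16,"ty":-0.179,"tz":0.308,"wx":0,"wy":0,"wz":0},{"tx":0.205,"ty":-0.179,"tz":0.308,"wx":0,"wy":0,"wz":0},{"tx":0.205,"ty":-0.179,"tz":0.308,"wx":0,"wy":0,"wz":0},{"tx":0.06,"ty":-0.179,"tz":0.308,"wx":0,"wy":0,"wz":0},{"tx":0,"ty":-0.179,"tz":0.25,"wx":0,"wy":0,"wz":0},{"tx":0,"ty":-0.179,"tz":0,"wx":0,"wy":0,"wz":0}]'
python3 -c "
from h import *
print(delta(tg(2,-32,-3,70)),delta(tg(2,-1,-3,70)))"
```

```text
t: 67.3
ee_pos: [351.6, -340.9, 113.1]
orientation: [-0.001, 0.999, 0.049, -0.001]
ft_force: [0.9, -1.1, -0.2]
grip_width: 0.4
grasp_force: 0.0
[array([ 0.016, -0.159,  0.288])] [array([ 0.223, -0.159,  0.287])]
```

```bash
python3 -m pendant '[{"tx":0.003,"ty":-0.1,"tz":0,"wx":0,"wy":0,"wz":0},{"tx":0.003,"ty":-0.165,"tz":0.05,"wx":0,"wy":0,"wz":0},{"tx":0.003,"ty":-0.165,"tz":0.2,"wx":0,"wy":0,"wz":0},{"tx":0.003,"ty":-0.165,"tz":0.302,"wx":0,"wy":0,"wz":0},{"tx":0.06,"ty":-0.165,"tz":0.302,"wx":0,"wy":0,"wz":0},{"tx":0.11,"ty":-0.165,"tz":0.302,"wx":0,"wy":0,"wz":0},{"tx":0.16,"ty":-0.165,"tz":0.302,"wx":0,"wy":0,"wz":0},{"tx":0.21,"ty":-0.165,"tz":0.302,"wx":0,"wy":0,"wz":0},{"tx":0.21,"ty":-0.165,"tz":0.302,"wx":0,"wy":0,"wz":0},{"tx":0.06,"ty":-0.165,"tz":0.302,"wx":0,"wy":0,"wz":0},{"tx":0,"ty":-0.165,"tz":0.2,"wx":0,"wy":0,"wz":0},{"tx":0,"ty":-0.165,"tz":-0.1,"wx":0,"wy":0,"wz":0}]'
python3 -m pendant '[{"tx":0,"ty":0,"tz":-0.4,"wx":0,"wy":0,"wz":0},{"tx":0,"ty":0,"tz":-0.6,"wx":0,"wy":0,"wz":0},{"tx":0,"ty":0,"tz":-0.6,"wx":0,"wy":0,"wz":0},{"tx":0,"ty":0,"tz":-0.6,"wx":0,"wy":0,"wz":0}]'
python3 - <<'E'
from h import *
d=cam('wrist'); save(d,'w14.png',s=1.5)
print(bot.read_state()['ee_pos'])
f=d['frame']; g=cv2.cvtColor(f,cv2.COLOR_RGB2GRAY)
for i in range(5):
    b=PIV[i]+[0,0,52]
    for nm,a in (('open',.42),('shut',-.42)):
        q=proj(d,[b+SX*34*k*np.sin(a)+[0,0,34*k*np.cos(a)] for k in (.6,.75,.9)]); print(i+1,nm,[(q_.round().astype(int).tolist(),f[int(round(q_[1])),int(round(q_[0]))].tolist()) for q_ in q])
E
```

```text
t: 68.8
ee_pos: [349.4, -316.3, 128.6]
orientation: [-0.001, 0.999, 0.049, -0.001]
ft_force: [1.1, -0.7, 0.8]
grip_width: 0.5
grasp_force: 0.0
t: 69.3
ee_pos: [350.2, -316.5, 218.3]
orientation: [-0.0, 0.999, 0.05, -0.0]
ft_force: [-0.5, 0.9, 1.4]
grip_width: 0.5
grasp_force: 0.0
[ 349.93325816 -316.31043791  217.65377192]
1 open [([227, 141], [160, 161, 160]), ([227, 139], [162, 162, 161]), ([226, 138], [164, 165, 164])]
1 shut [([228, 157], [129, 130, 129]), ([227, 160], [151, 152, 150]), ([227, 163], [149, 150, 148])]
2 open [([257, 140], [102, 102, 100]), ([256, 139], [124, 124, 123]), ([256, 137], [171, 172, 171])]
2 shut [([257, 157], [38, 37, 39]), ([256, 159], [36, 35, 37]), ([256, 162], [37, 36, 38])]
3 open [([286, 140], [101, 102, 101]), ([286, 139], [126, 127, 126]), ([287, 137], [172, 174, 171])]
3 shut [([286, 157], [57, 55, 58]), ([286, 159], [56, 55, 57]), ([286, 162], [53, 54, 56])]
4 open [([315, 140], [153, 155, 154]), ([316, 138], [204, 205, 203]), ([317, 137], [207, 208, 206])]
4 shut [([315, 156], [52, 51, 54]), ([315, 159], [50, 51, 53]), ([316, 162], [52, 52, 54])]
5 open [([345, 140], [176, 50, 45]), ([346, 138], [221, 67, 59]), ([348, 137], [227, 69, 62])]
5 shut [([344, 156], [51, 51, 54]), ([345, 159], [48, 48, 51]), ([346, 162], [47, 47, 50])]
```

```bash
python3 - <<'E'
from h import *
for n in ('top','wrist'):
    d=cam(n); hsv=cv2.cvtColor(d['frame'],cv2.COLOR_RGB2HSV)
    m=cv2.inRange(hsv,(16,110,120),(30,255,255)); k,l,st,c=cv2.connectedComponentsWithStats(m)
    for i in range(1,k):
        p=onz(d,[c[i]],147)[0]
        if st[i,4]>3 and 480<p[0]<620 and -460<p[1]<-150:
            q=(p-ORG-[2,2,0]); print(n,st[i,4],p.round(1),'station',(q@SX).round(1),(q@SY).round(1))
    print(n,[(s[4],onz(d,[cc],46).round(0)[0][:2].tolist()) for s,cc in pinks(d,15)])
E
```

```text
top 8 [ 537.  -355.3  147. ] station 1.9 -31.6
top 4 [ 542.5 -417.8  147. ] station 1.2 -94.4
top 5 [ 531.1 -294.3  147. ] station 2.0 29.7
top 5 [ 524.5 -232.3  147. ] station 1.5 92.0
top [(49, [816.0, -949.0]), (30, [528.0, -414.0]), (28, [522.0, -359.0]), (27, [517.0, -297.0])]
wrist [(639, [521.0, -295.0]), (639, [527.0, -359.0]), (39, [535.0, -396.0]), (609, [535.0, -421.0])]
```

```bash
python3 -c "
from bench import bot
print(bot.close_job())"
```

```text
the job is handed in; nothing more can be done
None
```

The job is handed in; the judge gave no verdict. My last images before that showed the three pink dishes upright in wells 2–4, the cover flat in the tray (last checked before moving the dishes), the nozzle arm home at its stop, gas 2–4 open, gas 1 shut and the heater on.

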